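# Charge the polishing pan with ceramic chips

### The arm

A 6-joint arm with a two-finger parallel gripper is mounted at the origin on a cart in front of the work surface, level with it; the furniture and walls round the work are solid. World frame = base frame: x ahead of the robot, y to its left, z up, the work surface at z = 0. Lengths are in mm, angles in rad, forces in N, time in s.
With the tool pointing down it reaches from about 350 to 875 mm from the base axis. Payload 4.2 kg.
Tool frame: the origin (TCP) lies midway between the tips of the shut fingers; the grasp point (between the pads) lies 19 mm behind it; z points along the fingers, y is the direction in which the jaws open and shut (so a half turn about z gives the same grasp; the last joint's range is limited). The gripper opens to 85 mm and grips with 20 to 120 N. Pads are 22 mm wide; open, the fingers measure 114 mm over their backs; the gripper's body (76 mm by 85 mm) begins 54 mm behind the grasp point. The pads swing forward as they close: fully open they stand 13 mm farther back than shut.
Start: joints at [-0.919, 0.385, 0.008, 0, -1.194, -0.259], TCP at [239.249, -577.373, 231.312] pointing down, gripper open.
Joint ranges: [-3.14, 3.14], [-1.21, 2.06], [-1.07, 1.41], [-3.16, 2.05], [-2.99, -0.16], [-3.1, 3.1]. Speed limits (rad/s): [2.79, 2.79, 3.14, 3.14, 3.14, 3.14].

### API

Orientations are given as a unit quaternion [x, y, z, w].
In Python, from bench import arm gives the robot as it stands. The module is installed in compiled form; this text tells all that it offers.
- The arm moves only by the tool drive_tool, never from a script. Its argument "moves" is a list that holds one entry, the list of rows, each a list of 7 numbers: the opening, from 0 (shut) to 1 (fully open), then the shift along the tool's x, y, z in m, then the turn, a rotation vector about the tool's x, y, z in rad. In form: [[[hand, dx, dy, dz, wx, wy, wz], ...]]. A call has 1 to 20 rows; each row shifts and turns the pose as measured when the row begins, along the tool's axes as they then stand; what a row does not reach is not made up. A row lasts 1/10 s, in which the tool goes at most 50 mm and 8.59 degrees, less where a joint would pass 70% of its speed; a pose out of reach is approached as far as the arm can. A call with a gripper value outside its range is refused whole. The fingers move at their own pace and stop on an object; the grip force is fixed at half the most. Time passes only in rows, so rows that do not move let the fingers close. It gives the time, the measured TCP pose, the force and the opening at its end, in the units of the state.
- arm.read_state(): the state, without advancing time (a new reading comes with each control period).
- arm.get_image(name): name is "scene" or "top"; returns (picture, depth): 400x640x3 uint8, red, green, blue; 400x640 float32, mm along the optical axis (not along the pixel's ray), 0 where there is no reading.
- arm.camera_params(name): a dict with "fov_y" (degrees; the focal length in pixels is half the picture's height over the tangent of half this angle, whatever the lens; pixels are square), "cx", "cy" (the principal point, pixels), "world_from_camera" (4x4, takes a point from camera to world coordinates). Camera axes: x right, y down, z forward; pixel columns grow to the right and rows downward; lengths in mm; the calibration is good to about 2 mm. A picture is of the moment at which its call begins. camera_params takes no time and is no camera call.
- arm.job_done(): hands the job in, once; it reports no verdict.
The state is a dict: "clock": time; "joints": joint angles; "joint_vel": joint speeds; "joint_efforts": joint torques, N m; "position": TCP position; "ee_rot": TCP orientation; "contact_force": force on the tool from outside, world axes, zero at the start; "wrist_torque": the same for the moment, N m; "gripper_width": finger opening in mm.
Only numpy, scipy, OpenCV 4.12 (cv2) and the standard library are available. Lean on these libraries where they do the work, as an engineer would, in place of code of your own. Each camera call takes 0.05 s, during which the arm holds its last target.

### The job

Make the polishing stand ready: first swing its side brace fully out to the end stop, then turn the lock collar on the post all the way to its locked mark, and then pick up the shaker, tip it nose-down over the pan and shake out all the chips so that they lie evenly on the pan floor, in a single layer with at least one in each of the five marked fifths. Put right by hand any chip that went astray, stand the empty shaker back upright on the middle of its cork mat, lined up with it, and leave the loupe and the marker where they are.

Things in the scene. Friction and masses are not known exactly. Their poses are not given: they have to be found in the camera images.
- stand: Grey polishing stand, fixed, base 150 (x) x 250 (y) mm, carrying a shallow open aluminium pan; origin at the centre of its underside on the bench, z up. At its -y end a steel post (24 mm thick, top 97 mm above the bench, at x 0, y -160 mm) carries the brace below and the lock collar above.
- pan (a point): Centre of the pan's inner floor, 33 mm above the bench, axes as the stand's. Inside 130 (x) x 228 mm (y); walls 5 mm thick, rising 25 mm above the floor. Thin dark lines across the flat floor at y = -68.4, -22.8, +22.8 and +68.4 mm mark its five fifths along y.
- brace (a joint): Side brace, a flat dark steel arm on a vertical hinge at the post's foot, rad. 0: folded, pointing along the stand's -x; grows as it swings anticlockwise (from above) to 1.57: fully out, along the stand's -y, at its hard end stop. No spring: friction (about 0.1 N m) holds it where it is left.
- brace_knob (a point): Top centre of the black upright round knob on the brace's free end: 20 mm thick, free to grasp from about 38 to 78 mm above the bench (this point is at 78 mm), 75 mm from the hinge axis.
- collar (a joint): Captive lock collar round the post, rad, vertical axis. Grows anticlockwise from above, from 0 (open) to 1.2 (locked, hard stop), where its two lugs lie in line with the black mark on the post's top, along the stand's y. Friction about 0.06 N m holds it where it is left.
- collar_grip (a point): Centre of the collar's top face, 90 mm above the bench, on the axis (x 0, y -160 mm on the stand). Knurled ring 48 mm across, 26 mm high, with two opposite lugs, 66 mm over both, 13 mm wide; the post stands 7 mm proud. The point's x axis turns with the collar: the lugs lie 0.371 rad anticlockwise of it.
- mat: Cork rest mat, fixed, 190 x 84 x 4 mm, origin at the centre of its underside; its long side is x. The shaker stands on it. Mind the tall green lever press behind and to the left: the red ball on its lever juts out 300 to 330 mm above the bench, about 53 cm ahead and 28 cm left of the robot's base.
- shaker: Flat grey box 152 long (x) x 66 wide (y) x 42 mm high, clear roof, 0.2-0.33 kg; origin: centre of its underside. Inner floor 4 mm up, 32 mm clear height, inside 149 x 60 mm. Nose (-x) wall open over the middle 50 mm, no sill. Black upright grip rib along x on the roof: 64 long, 14 wide, 42 to 81 mm above the underside.
- shaker_mouth (a point): Middle of the mouth's lower edge, 76 mm in front (-x) of the shaker's centre, level with its inner floor. Chips slide out when the nose is tipped down about 15 to 30 degrees, more readily with shaking; they can jam in the mouth until shaken back.
- loupe: Black eye loupe, 35 mm wide and 34 mm high, stands loose on the bench: a bystander.
- marker: Marker pen, 134 mm long, 13 mm thick, lies loose near the front edge of the bench along the edge: a bystander.
- chip_1: White glazed ceramic polishing chip, rounded square 22 x 22 x 14 mm, 15 g, slippery; origin at its centre, z along its 14 mm thickness. Starts inside the shaker. Seven to nine chips are there; absent ones give None.
- chip_2: White glazed ceramic polishing chip, rounded square 22 x 22 x 14 mm, 15 g, slippery; origin at its centre, z along its 14 mm thickness. Starts inside the shaker. Seven to nine chips are there; absent ones give None.
- chip_3: White glazed ceramic polishing chip, rounded square 22 x 22 x 14 mm, 15 g, slippery; origin at its centre, z along its 14 mm thickness. Starts inside the shaker. Seven to nine chips are there; absent ones give None.
- chip_4: White glazed ceramic polishing chip, rounded square 22 x 22 x 14 mm, 15 g, slippery; origin at its centre, z along its 14 mm thickness. Starts inside the shaker. Seven to nine chips are there; absent ones give None.
- chip_5: White glazed ceramic polishing chip, rounded square 22 x 22 x 14 mm, 15 g, slippery; origin at its centre, z along its 14 mm thickness. Starts inside the shaker. Seven to nine chips are there; absent ones give None.
- chip_6: White glazed ceramic polishing chip, rounded square 22 x 22 x 14 mm, 15 g, slippery; origin at its centre, z along its 14 mm thickness. Starts inside the shaker. Seven to nine chips are there; absent ones give None.
- chip_7: White glazed ceramic polishing chip, rounded square 22 x 22 x 14 mm, 15 g, slippery; origin at its centre, z along its 14 mm thickness. Starts inside the shaker. Seven to nine chips are there; absent ones give None.
- chip_8: White glazed ceramic polishing chip, rounded square 22 x 22 x 14 mm, 15 g, slippery; origin at its centre, z along its 14 mm thickness. Starts inside the shaker. Seven to nine chips are there; absent ones give None.
- chip_9: White glazed ceramic polishing chip, rounded square 22 x 22 x 14 mm, 15 g, slippery; origin at its centre, z along its 14 mm thickness. Starts inside the shaker. Seven to nine chips are there; absent ones give None.
Things that resemble listed ones, but are neither listed nor needed, are in the scene too. Of the things that look like the shaker, the larger one is meant.

How it is judged (in metres and radians):
On the way, in this order (a step that is already met when the one before it is completed fails the run):
1. the brace is swung fully out (value of joint brace above 1.5 rad), for 0.2 s.
2. the collar is turned to its locked mark, the brace still out (value of joint brace above 1.5 rad and value of joint collar above 1.12 rad), for 0.2 s.
3. the shaker is tipped nose-down over the pan, and a chip has come into the pan (angle between shaker's own x axis and vertical below 1.42 rad and z of shaker_mouth in the frame of pan below 0.2 m and horizontal distance between shaker_mouth and pan below 0.15 m and ((x of chip_1 in the frame of pan between -0.065 and 0.065 m and y of chip_1 in the frame of pan between -0.115 and 0.115 m and z of chip_1 in the frame of pan below 0.04 m) or (x of chip_2 in the frame of pan between -0.065 and 0.065 m and y of chip_2 in the frame of pan between -0.115 and 0.115 m and z of chip_2 in the frame of pan below 0.04 m) or (x of chip_3 in the frame of pan between -0.065 and 0.065 m and y of chip_3 in the frame of pan between -0.115 and 0.115 m and z of chip_3 in the frame of pan below 0.04 m) or (x of chip_4 in the frame of pan between -0.065 and 0.065 m and y of chip_4 in the frame of pan between -0.115 and 0.115 m and z of chip_4 in the frame of pan below 0.04 m) or (x of chip_5 in the frame of pan between -0.065 and 0.065 m and y of chip_5 in the frame of pan between -0.115 and 0.115 m and z of chip_5 in the frame of pan below 0.04 m) or (x of chip_6 in the frame of pan between -0.065 and 0.065 m and y of chip_6 in the frame of pan between -0.115 and 0.115 m and z of chip_6 in the frame of pan below 0.04 m) or (x of chip_7 in the frame of pan between -0.065 and 0.065 m and y of chip_7 in the frame of pan between -0.115 and 0.115 m and z of chip_7 in the frame of pan below 0.04 m) or (x of chip_8 in the frame of pan between -0.065 and 0.065 m and y of chip_8 in the frame of pan between -0.115 and 0.115 m and z of chip_8 in the frame of pan below 0.04 m) or (x of chip_9 in the frame of pan between -0.065 and 0.065 m and y of chip_9 in the frame of pan between -0.115 and 0.115 m and z of chip_9 in the frame of pan below 0.04 m))), for 0.1 s.
At the end, for the whole second after the job is handed in: Brace at 1.50 rad or more, collar at 1.12 or more; all chips at rest in the pan, centres less than 16 mm above its floor, at least one in each fifth; shaker upright (0.1 rad) and at rest on the mat, within 35 mm of its middle and 0.35 rad of its line (all of step 2 and x of chip_1 in the frame of pan between -0.065 and 0.065 m and y of chip_1 in the frame of pan between -0.115 and 0.115 m and z of each of chip_1, chip_2, chip_3, chip_4, chip_5, chip_6, chip_7, chip_8, chip_9 in the frame of pan below 0.016 m and linear speed of each of chip_1, chip_2, chip_3, chip_4, chip_5, chip_6, chip_7, chip_8, chip_9, shaker below 0.02 m/s and x of chip_2 in the frame of pan between -0.065 and 0.065 m and y of chip_2 in the frame of pan between -0.115 and 0.115 m and x of chip_3 in the frame of pan between -0.065 and 0.065 m and y of chip_3 in the frame of pan between -0.115 and 0.115 m and x of chip_4 in the frame of pan between -0.065 and 0.065 m and y of chip_4 in the frame of pan between -0.115 and 0.115 m and x of chip_5 in the frame of pan between -0.065 and 0.065 m and y of chip_5 in the frame of pan between -0.115 and 0.115 m and x of chip_6 in the frame of pan between -0.065 and 0.065 m and y of chip_6 in the frame of pan between -0.115 and 0.115 m and x of chip_7 in the frame of pan between -0.065 and 0.065 m and y of chip_7 in the frame of pan between -0.115 and 0.115 m and x of chip_8 in the frame of pan between -0.065 and 0.065 m and y of chip_8 in the frame of pan between -0.115 and 0.115 m and x of chip_9 in the frame of pan between -0.065 and 0.065 m and y of chip_9 in the frame of pan between -0.115 and 0.115 m and (y of chip_1 in the frame of pan between -0.115 and -0.0684 m or y of chip_2 in the frame of pan between -0.115 and -0.0684 m or y of chip_3 in the frame of pan between -0.115 and -0.0684 m or y of chip_4 in the frame of pan between -0.115 and -0.0684 m or y of chip_5 in the frame of pan between -0.115 and -0.0684 m or y of chip_6 in the frame of pan between -0.115 and -0.0684 m or y of chip_7 in the frame of pan between -0.115 and -0.0684 m or y of chip_8 in the frame of pan between -0.115 and -0.0684 m or y of chip_9 in the frame of pan between -0.115 and -0.0684 m) and (y of chip_1 in the frame of pan between -0.0684 and -0.0228 m or y of chip_2 in the frame of pan between -0.0684 and -0.0228 m or y of chip_3 in the frame of pan between -0.0684 and -0.0228 m or y of chip_4 in the frame of pan between -0.0684 and -0.0228 m or y of chip_5 in the frame of pan between -0.0684 and -0.0228 m or y of chip_6 in the frame of pan between -0.0684 and -0.0228 m or y of chip_7 in the frame of pan between -0.0684 and -0.0228 m or y of chip_8 in the frame of pan between -0.0684 and -0.0228 m or y of chip_9 in the frame of pan between -0.0684 and -0.0228 m) and (y of chip_1 in the frame of pan between -0.0228 and 0.0228 m or y of chip_2 in the frame of pan between -0.0228 and 0.0228 m or y of chip_3 in the frame of pan between -0.0228 and 0.0228 m or y of chip_4 in the frame of pan between -0.0228 and 0.0228 m or y of chip_5 in the frame of pan between -0.0228 and 0.0228 m or y of chip_6 in the frame of pan between -0.0228 and 0.0228 m or y of chip_7 in the frame of pan between -0.0228 and 0.0228 m or y of chip_8 in the frame of pan between -0.0228 and 0.0228 m or y of chip_9 in the frame of pan between -0.0228 and 0.0228 m) and (y of chip_1 in the frame of pan between 0.0228 and 0.0684 m or y of chip_2 in the frame of pan between 0.0228 and 0.0684 m or y of chip_3 in the frame of pan between 0.0228 and 0.0684 m or y of chip_4 in the frame of pan between 0.0228 and 0.0684 m or y of chip_5 in the frame of pan between 0.0228 and 0.0684 m or y of chip_6 in the frame of pan between 0.0228 and 0.0684 m or y of chip_7 in the frame of pan between 0.0228 and 0.0684 m or y of chip_8 in the frame of pan between 0.0228 and 0.0684 m or y of chip_9 in the frame of pan between 0.0228 and 0.0684 m) and (y of chip_1 in the frame of pan between 0.0684 and 0.115 m or y of chip_2 in the frame of pan between 0.0684 and 0.115 m or y of chip_3 in the frame of pan between 0.0684 and 0.115 m or y of chip_4 in the frame of pan between 0.0684 and 0.115 m or y of chip_5 in the frame of pan between 0.0684 and 0.115 m or y of chip_6 in the frame of pan between 0.0684 and 0.115 m or y of chip_7 in the frame of pan between 0.0684 and 0.115 m or y of chip_8 in the frame of pan between 0.0684 and 0.115 m or y of chip_9 in the frame of pan between 0.0684 and 0.115 m) and horizontal distance between shaker and mat below 0.035 m and angle between shaker's own z axis and vertical below 0.1 rad and height (world z) of shaker below 0.012 m and angle between the x axis of shaker and the x axis of mat, either way round below 0.35 rad); the robot touches nothing.
It fails at once if the loupe or the marker is moved by more than 30 mm (distance of any of loupe, marker from where it was at the start of the episode above 0.03 m).
Of chip_1, chip_2, chip_3, chip_4, chip_5, chip_6, chip_7, chip_8, chip_9 only 7 to 9 are there at a start; the rules pass over those that are not, and their reading is None.
At some moment in a run one of shaker may be knocked a few centimetres aside while the robot is not near it.
Once in a run the grip may slacken for a moment while it holds something.
It also fails if it takes over 210 s, if anything falls off the work surface, if the arm or the gripper's body presses on something with over 40 N, if the wrist force passes 120 N, or if a joint passes its speed limit or range.

## Working session

There is one attempt and no reset: what is moved stays moved. The work goes in short steps, Python scripts to look and compute and a tool call to move; the robot and the scene stay as the last step left them, time stands still between calls to the robot, and variables do not carry over. Pictures are saved under pics/ and viewed, and the job is handed in when it is done.

Besides the shell and the picture viewer there is one more tool, called after ">>>" by a JSON object that holds its "method" and its "body", one argument or row to a line. drive_tool: Moves the arm, as the interface text tells. Its arguments: {"type":"object","properties":{"moves":{"type":"array","items":{"type":"array","items":{"type":"array","items":{"type":"number"}}}}},"required":["moves"]}

```bash
mkdir -p pics
cat > h.py <<'E'
import numpy as np, cv2
from bench import arm
from scipy.spatial.transform import Rotation as R
def grab(n,tag):
    im,d=arm.get_image(n); cv2.imwrite(f'pics/{tag}_{n}.png',im[:,:,::-1]); np.savez(f'pics/{tag}_{n}.npz',im=im,d=d); return im,d
def K(n):
    p=arm.camera_params(n); f=200/np.tan(np.radians(p['fov_y'])/2); return f,p['cx'],p['cy'],np.array(p['world_from_camera'])
def ray(n,u,v,z):
    f,cx,cy,T=K(n); d=T[:3,:3]@np.array([(u-cx)/f,(v-cy)/f,1]); o=T[:3,3]; return o+d*(z-o[2])/d[2]
def pts(n,d):
    f,cx,cy,T=K(n); v,u=np.mgrid[0:400,0:640]; P=np.stack([(u-cx)/f*d,(v-cy)/f*d,d],-1); return P@T[:3,:3].T+T[:3,3]
def proj(n,P):
    f,cx,cy,T=K(n); p=T[:3,:3].T@(np.array(P,float)-T[:3,3]); return f*p[0]/p[2]+cx,f*p[1]/p[2]+cy
def crop(n,tag,x0,y0,x1,y1,s,out):
    im=np.load(f'pics/{tag}_{n}.npz')['im'][y0:y1,x0:x1,::-1]; cv2.imwrite(f'pics/{out}.png',cv2.resize(im,None,fx=s,fy=s,interpolation=cv2.INTER_CUBIC))
def tool(dw):
    """world shift (mm) -> tool axes m"""
    s=arm.read_state(); return R.from_quat(s['ee_rot']).inv().apply(np.array(dw,float))/1000
E
python3 - <<'E'
from h import *
for n in('scene','top'):
    grab(n,'a'); print(n,arm.camera_params(n))
s=arm.read_state()
for k in s: print(k,s[k])
print(R.from_quat(s['ee_rot']).as_matrix().round(3))
E
```

```text
scene {'fov_y': 57.24386935177678, 'cx': 327.5119914736474, 'cy': 201.63446836542641, 'world_from_camera': array([[-6.46983649e-01, -3.41825726e-01,  6.81591763e-01,
        -1.00206028e+02],
       [-7.62174397e-01,  3.16188340e-01, -5.64902754e-01,
         4.59618668e+02],
       [-2.24130744e-02, -8.84974636e-01, -4.65099503e-01,
         4.91626677e+02],
       [ 0.00000000e+00,  0.00000000e+00,  0.00000000e+00,
         1.00000000e+00]])}
top {'fov_y': 42.08709757642113, 'cx': 322.0675188873213, 'cy': 195.37302965151716, 'world_from_camera': array([[-5.22446749e-02, -9.74293704e-01,  2.19139847e-01,
         1.68936298e+02],
       [-9.98630893e-01,  5.15455180e-02, -8.91062367e-03,
        -1.04546707e+00],
       [-2.61411241e-03, -2.19305354e-01, -9.75652770e-01,
         1.48388186e+03],
       [ 0.00000000e+00,  0.00000000e+00,  0.00000000e+00,
         1.00000000e+00]])}
clock 0.1
joints [-9.19452545e-01  3.85474462e-01  6.76445329e-03 -4.41836709e-04
 -1.19399364e+00 -2.58569505e-01]
joint_vel [ 0.00063318 -0.00160869  0.00340312  0.00123743 -0.0001314  -0.0005066 ]
joint_efforts [ 7.81316703e-04 -3.93321705e+01  1.88930547e+01  4.19788152e+00
 -2.58915330e-03  5.46803349e-06]
position [ 239.02184834 -576.92585833  230.33386032]
ee_rot [-1.95047187e-01  9.80793374e-01  9.46885522e-04 -2.34605256e-04]
contact_force [-0.15092594 -0.45634549 -1.01982966]
wrist_torque [-0.01238514 -0.0202209   0.00420012]
gripper_width 85.65201271012323
[[-0.924 -0.383 -0.001]
 [-0.383  0.924  0.002]
 [ 0.     0.002 -1.   ]]
```

View pics/a_scene.png

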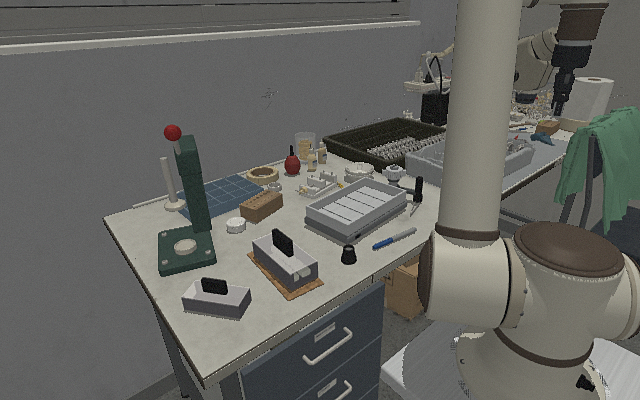

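View pics/a_top.png

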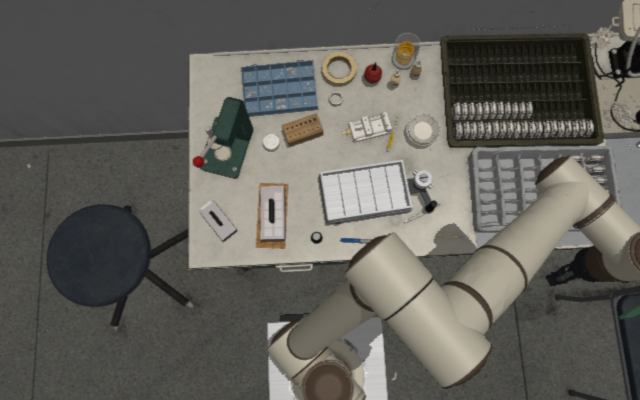

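Run:
```python
from h import *
crop('top','a',300,140,460,260,5,'c1')
crop('top','a',180,150,320,260,5,'c2')
crop('scene','a',290,150,450,270,5,'c3')
```

```text
(no output)
```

View pics/c1.png

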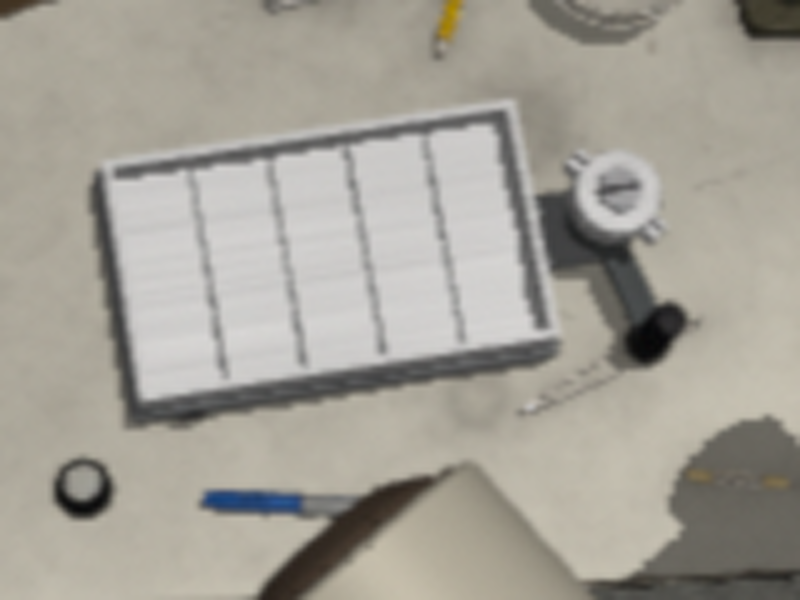

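View pics/c2.png

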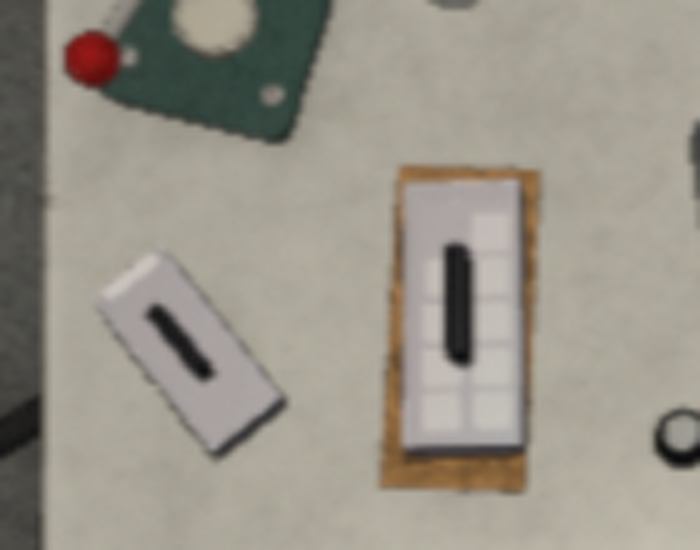

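View pics/c3.png

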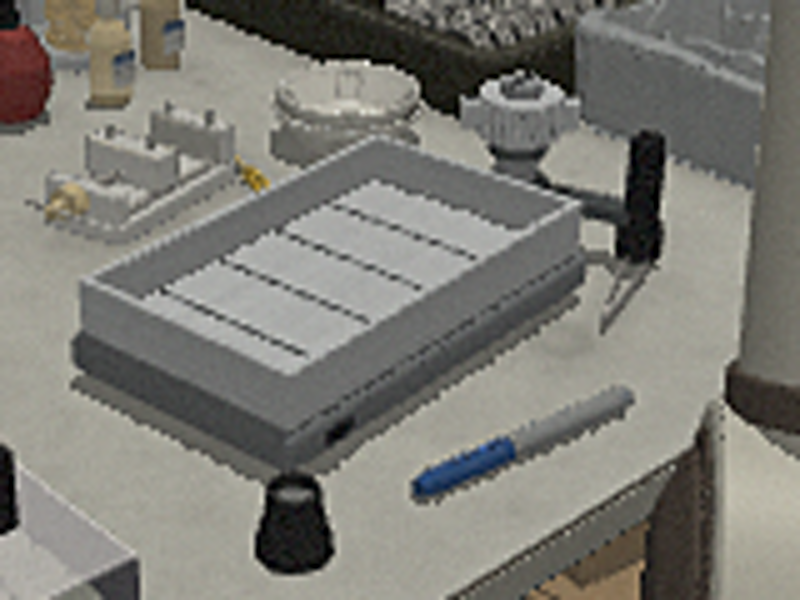

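```bash
python3 - <<'E'
from h import *
t=np.load('pics/a_top.npz'); im,d=t['im'],t['d']; P=pts('top',d)
x0,y0=300,140; s=5
# pan corners outer rim top (z=58)
def q(u,v,z): return ray('top',300+u/5-.4,140+v/5-.4,z)
c=[q(101,165,58),q(517,102,58),q(557,345,58),q(135,410,58)]
for a in c: print('rim',a.round(1))
print('mean',np.mean(c,0).round(1))
# fifth lines at z=33
for a,b in [((193,172),(224,376)),((271,160),(303,365)),((348,147),(381,352)),((428,137),(462,342))]:
    print('line',q(*a,33).round(1),q(*b,33).round(1))
print('post top',q(619,188,97).round(1),'lugs',q(577,165,84).round(1),q(652,237,84).round(1),'mark',q(598,193,97).round(1),q(640,184,97).round(1))
print('knob top',q(667,320,78).round(1))
# depth-based
for nm,n in(('top','top'),):
    print('pt z at post',P[140+37,300+123].round(1), 'knob',P[204,433].round(1))
m=(P[...,2]>50)&(P[...,2]<66)&(P[...,0]>300)&(P[...,0]<720)&(d>0)
u=np.zeros_like(m);u[145:230,310:420]=1;m&=u
r=cv2.minAreaRect(P[m][:,:2].astype(np.float32)); print('panrim',r)
dd=np.load('pics/a_scene.npz')
Ps=pts('scene',dd['d'])
m=(Ps[...,2]>50)&(Ps[...,2]<66); u=np.zeros_like(m);u[175:240,300:410]=1;m&=u
print('panrim scene',cv2.minAreaRect(Ps[m][:,:2].astype(np.float32)))
# knob in scene
im2=dd['im']; m=(Ps[...,2]>45)&(Ps[...,2]<82)&(im2.sum(-1)<150);u=np.zeros_like(m);u[170:210,405:430]=1;m&=u
print('knob scene',m.sum(),Ps[m].mean(0),Ps[m].max(0))
m=(P[...,2]>60)&(P[...,2]<90)&(im.sum(-1)<150);u=np.zeros_like(m);u[195:215,422:442]=1;m&=u
print('knob top',m.sum(),P[m].mean(0),P[m].max(0))
# mat, shaker
hsv=cv2.cvtColor(im,cv2.COLOR_RGB2HSV)
m=cv2.inRange(hsv,(8,90,80),(22,255,255));u=np.zeros_like(m);u[175:255,245:300]=1;m*=u
v,uu=np.nonzero(m); B=np.array([ray('top',a,b,4)[:2] for a,b in zip(uu,v)],np.float32); print('mat',cv2.minAreaRect(B))
m=(P[...,2]>34)&(P[...,2]<52);u=np.zeros_like(m);u[175:255,245:300]=1;m&=u
print('shaker',m.sum(),cv2.minAreaRect(P[m][:,:2].astype(np.float32)))
m=(P[...,2]>66)&(P[...,2]<100)&u.astype(bool)
print('rib',m.sum(),cv2.minAreaRect(P[m][:,:2].astype(np.float32)),P[m].mean(0))
E
python3 -c "
from h import *
crop('scene','a',230,215,340,305,7,'c4')"
```

```text
rim [555.7 -11.1  58. ]
rim [ 580.3 -250.1   58. ]
rim [ 438.2 -260.2   58. ]
rim [413.9 -22.7  58. ]
mean [ 497.1 -136.1   58. ]
line [555.5 -64.1  33. ] [435.1 -74.6  33. ]
line [ 560.3 -109.6   33. ] [ 439.  -119.8   33. ]
line [ 565.7 -154.5   33. ] [ 444.2 -164.6   33. ]
line [ 569.2 -201.2   33. ] [ 447.5 -211.    33. ]
post top [ 516.9 -295.1   97. ] lugs [ 534.6 -275.8   84. ] [ 491.3 -313.5   84. ] mark [ 514.7 -283.3   97. ] [ 518.6 -306.9   97. ]
knob top [ 445.3 -318.5   78. ]
pt z at post [ 516.7 -293.4  100.5] knob [ 442.2 -316.1   87.8]
panrim ((501.892578125, -149.77720642089844), (142.82183837890625, 261.64520263671875), 5.857354164123535)
panrim scene ((515.2015380859375, -125.39199829101562), (282.3587341308594, 275.458740234375), 36.923194885253906)
knob scene 88 [ 440.7283401  -315.85775353   64.36780279] [ 450.89955874 -309.81638042   80.24150771]
knob top 32 [ 444.50553104 -317.93878542   75.57519724] [ 452.525703   -312.41554381   87.83802598]
mat ((451.4891357421875, 133.76220703125), (82.13252258300781, 188.23318481445312), 85.24754333496094)
shaker 1103 ((451.410888671875, 127.6447982788086), (65.85855102539062, 153.07376098632812), 88.37006378173828)
rib 132 ((450.45343017578125, 127.30975341796875), (13.4646635055542, 61.76961135864258), 88.42418670654297) [449.61468493 127.14357696  83.10421351]
```

View pics/c4.png

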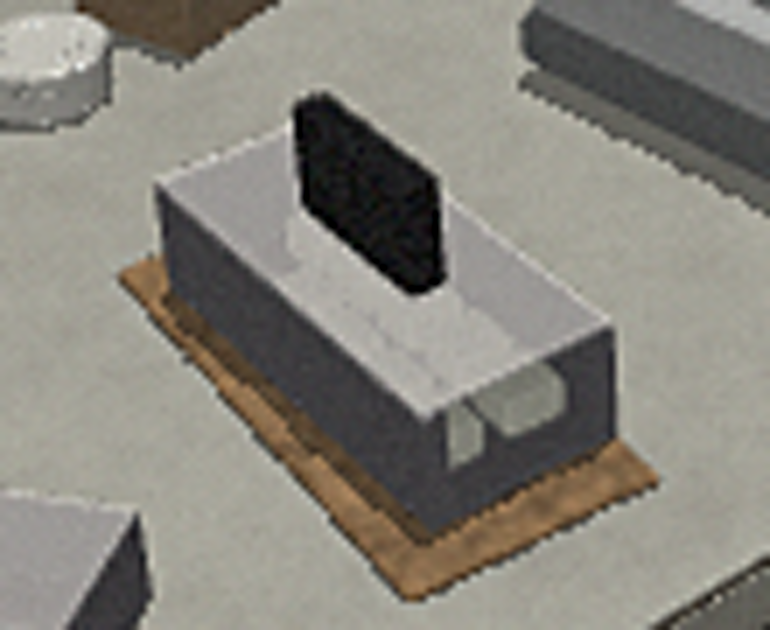

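Run:
```python
from h import *
for n in('top','scene'):
    t=np.load(f'pics/a_{n}.npz'); P=pts(n,t['d'])
    near=np.hypot(P[...,0]-514,P[...,1]+295)<50
    for lo,hi in((66,80),(82,93),(94,101)):
        m=near&(P[...,2]>lo)&(P[...,2]<hi); Q=P[m]
        if len(Q): print(n,lo,len(Q),Q.mean(0).round(1),Q.min(0).round(1),Q.max(0).round(1), cv2.minEnclosingCircle(Q[:,:2].astype(np.float32)))
# scene-view knob top and post top by colour
print(proj('scene',[514,-295,97]),proj('scene',[444.5,-318,78]),proj('top',[514,-295,97]))
crop('scene','a',370,155,440,210,10,'c5')
```

```text
top 66 26 [ 504.9 -287.4   75.3] [ 489.4 -314.1   66. ] [ 532.6 -254.1   79.8] ((503.9646301269531, -285.55511474609375), 32.06834030151367)
top 82 182 [ 514.5 -297.    88.5] [ 489.9 -322.3   82.1] [ 542.1 -271.5   92.9] ((516.8519897460938, -296.9535827636719), 32.446163177490234)
top 94 56 [ 516.  -292.5   96.9] [ 495.2 -318.7   94.1] [ 532.3 -273.9  100.8] ((512.7474365234375, -295.9799499511719), 22.721460342407227)
scene 66 94 [ 505.5 -284.4   73.6] [ 487.1 -316.3   66. ] [ 536.1 -270.1   79.8] ((512.5632934570312, -293.201171875), 32.36613082885742)
scene 82 127 [ 508.9 -287.7   88.4] [ 488.1 -319.5   82. ] [ 542.1 -267.8   92.7] ((514.3356323242188, -293.900634765625), 32.43400573730469)
scene 94 34 [ 513.5 -294.6   97.5] [ 503.2 -309.2   94.1] [ 527.  -284.5   99.8] ((515.51904296875, -296.8973388671875), 12.74975299835205)
(np.float64(394.0118539426082), np.float64(166.24246755741802)) (np.float64(418.69827894052435), np.float64(177.50942676635992)) (np.float64(423.44879326692853), np.float64(178.23287683053474))
```

View pics/c5.png

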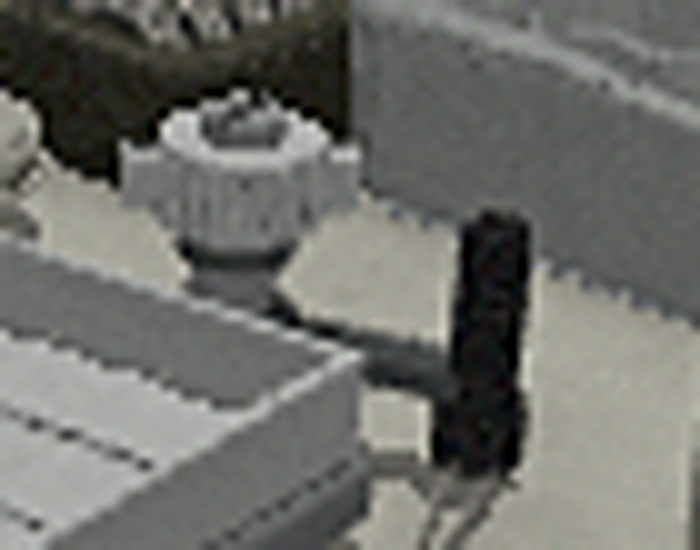

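>>> {"method": "drive_tool", "body": {
  "moves": [
    [[0.5,-0.036,0.02,0,0,0,0.012],[0.5,-0.036,0.02,0,0,0,0.012],[0.5,-0.036,0.02,0,0,0,0.012],[0.5,-0.036,0.02,0,0,0,0.012],[0.5,-0.036,0.02,0.02,0,0,0.012],[0.5,-0.036,0.02,0.02,0,0,0.012],[0.5,-0.036,0.02,0.02,0,0,0.012],[0.5,-0.036,0.02,0.02,0,0,0],[0.5,0,0,0.02,0,0,0],[0.5,0,0,0,0,0,0]]
  ]
}}

```text
clock: 1.1
position: [461.2, -318.4, 123.4]
ee_rot: [-0.15, 0.989, 0.003, -0.002]
contact_force: [-0.6, 0.1, -0.0]
gripper_width: 42.7
```

```bash
cat > st.py <<'E'
from h import *
import sys
def st(tgt=None,head=None):
    s=arm.read_state(); M=R.from_quat(s['ee_rot']).as_matrix()
    print('t',round(s['clock'],2),'pos',np.round(s['position'],1),'jawhead',round(np.degrees(np.arctan2(M[1,1],M[0,1]))%180,1),'z',M[:,2].round(3),'F',np.round(s['contact_force'],1),'w',round(s['gripper_width'],1),'j6',round(s['joints'][5],2))
    if tgt is not None:
        print('tool shift m',np.round(M.T@(np.array(tgt,float)-s['position'])/1000,4))
    if head is not None:
        a=(head-np.degrees(np.arctan2(M[1,1],M[0,1])))%180; a=a-180 if a>90 else a
        print('wz',round(-np.radians(a),3))
a=[float(x) for x in sys.argv[1:]]
st(a[:3] if len(a)>=3 else None, a[3] if len(a)>3 else None)
E
python3 st.py 443.5 -317.5 45 107.6
```

```text
t 1.1 pos [ 461.2 -318.4  123.4] jawhead 107.3 z [-0.005  0.005 -1.   ] F [-0.6  0.1 -0. ] w 42.7 j6 -0.95
tool shift m [0.0164 0.0056 0.0785]
wz -0.006
```

>>> {"method": "drive_tool", "body": {
  "moves": [
    [[0.5,0.008,0.003,0,0,0,0],[0.5,0.008,0.003,0,0,0,0],[0.5,0,0,0,0,0,0]]
  ]
}}

```text
clock: 1.4
position: [442.5, -318.4, 124.9]
ee_rot: [-0.15, 0.989, 0.002, -0.002]
contact_force: [0.0, -0.4, -0.6]
gripper_width: 42.5
```

```bash
python3 st.py 443.5 -317.5 45 107.6; python3 -c "
from h import *
grab('scene','b'); grab('top','b')
crop('scene','b',350,100,480,220,5,'c6'); crop('top','b',360,130,480,250,5,'c7')
cv2.imwrite('pics/c67.png',np.hstack([cv2.imread('pics/c6.png')[:, :],cv2.imread('pics/c7.png')])[:, :][::1, ::1][:600,:1250])
i=cv2.imread('pics/c67.png'); cv2.imwrite('pics/c67.png',cv2.resize(i,(800,384)))"
```

```text
t 1.4 pos [ 442.5 -318.4  124.9] jawhead 107.2 z [-0.004  0.004 -1.   ] F [ 0.  -0.4 -0.6] w 42.5 j6 -0.94
tool shift m [-0.0015  0.0002  0.0799]
wz -0.007
```

View pics/c67.png

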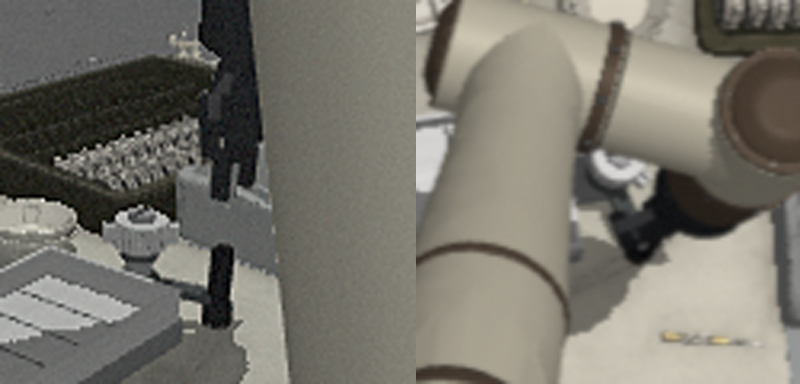

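>>> {"method": "drive_tool", "body": {
  "moves": [
    [[0.5,-0.001,0,0.03,0,0,0],[0.5,0,0,0.025,0,0,0],[0.5,0,0,0.02,0,0,0],[0.5,0,0,0,0,0,0]]
  ]
}}

```text
clock: 1.9
position: [446.8, -321.6, 52.6]
ee_rot: [-0.148, 0.989, -0.001, 0.004]
contact_force: [-0.4, 0.5, 0.5]
gripper_width: 42.8
```

```bash
python3 st.py 443.5 -317.5 45 107.6
```

```text
t 1.9 pos [ 446.8 -321.6   52.6] jawhead 107.0 z [ 0.008 -0.001 -1.   ] F [-0.4  0.5  0.5] w 42.8 j6 -0.94
tool shift m [0.002  0.0049 0.0076]
wz -0.01
```

>>> {"method": "drive_tool", "body": {
  "moves": [
    [[0.5,0.001,0,0.006,0,0,0],[0.5,-0.0007,-0.0104,0,0,0,-0.14],[0.5,-0.0007,-0.0104,0,0,0,-0.14],[0.5,-0.0007,-0.0104,0,0,0,-0.14],[0.5,-0.0007,-0.0104,0,0,0,-0.14],[0.5,-0.0007,-0.0104,0,0,0,-0.14],[0.5,0,0,0,0,0,0]]
  ]
}}

```text
clock: 2.6
position: [477.5, -364.2, 52.1]
ee_rot: [-0.489, 0.872, -0.003, 0.005]
contact_force: [0.0, -0.4, -0.2]
gripper_width: 43.2
```

```bash
cat > br.py <<'E'
from h import *
s=arm.read_state(); v=s['position'][:2]-np.array([515,-295]); print('tcp rad',np.hypot(*v).round(1),'theta',np.degrees(np.arctan2(v[1],v[0]))%360-184.9,'need jaw=theta+274.9-180')
E
python3 br.py; python3 st.py
```

```text
tcp rad 78.7 theta 56.66254579099339 need jaw=theta+274.9-180
t 2.6 pos [ 477.5 -364.2   52.1] jawhead 148.5 z [ 0.012 -0.001 -1.   ] F [ 0.  -0.4 -0.2] w 43.2 j6 -0.16
```

>>> {"method": "drive_tool", "body": {
  "moves": [
    [[0.5,-0.0015,-0.0104,0,0,0,-0.14],[0.5,-0.0015,-0.0104,0,0,0,-0.14],[0.5,-0.001,-0.0104,0,0,0,-0.14],[0.5,-0.001,-0.0104,0,0,0,-0.14],[0.5,0,-0.004,0,0,0,-0.05],[0.5,0,0,0,0,0,0]]
  ]
}}

```text
clock: 3.2
position: [517.1, -372.1, 54.5]
ee_rot: [0.729, -0.685, 0.001, -0.003]
contact_force: [-0.3, 0.7, -0.2]
gripper_width: 42.5
```

```bash
python3 br.py; python3 st.py
```

```text
tcp rad 77.1 theta 86.65318816899023 need jaw=theta+274.9-180
t 3.2 pos [ 517.1 -372.1   54.5] jawhead 3.6 z [ 0.005  0.003 -1.   ] F [-0.3  0.7 -0.2] w 42.5 j6 0.44
```

Push on with small steps to the stop.

>>> {"method": "drive_tool", "body": {
  "moves": [
    [[0.5,0,-0.006,0,0,0,0],[0.5,0,-0.006,0,0,0,0],[0.5,0,-0.004,0,0,0,0]]
  ]
}}

```text
clock: 3.5
position: [532.0, -371.4, 55.7]
ee_rot: [0.726, -0.687, 0.0, -0.002]
contact_force: [-1.1, -1.0, -0.9]
gripper_width: 42.7
```

```bash
python3 br.py; python3 st.py
```

```text
tcp rad 78.3 theta 97.6236462441029 need jaw=theta+274.9-180
t 3.5 pos [ 532.  -371.4   55.7] jawhead 3.2 z [ 0.004  0.002 -1.   ] F [-1.1 -1.  -0.9] w 42.7 j6 0.42
```

>>> {"method": "drive_tool", "body": {
  "moves": [
    [[0.5,0,-0.004,0,0,0,0],[0.5,0,-0.004,0,0,0,0],[0.5,0,0,0,0,0,0]]
  ]
}}

```text
clock: 3.8
position: [535.9, -371.3, 55.4]
ee_rot: [0.726, -0.688, -0.004, 0.001]
contact_force: [0.5, -0.5, 0.2]
gripper_width: 42.6
```

```bash
python3 br.py; python3 st.py
```

```text
tcp rad 79.1 theta 100.39211682636127 need jaw=theta+274.9-180
t 3.8 pos [ 535.9 -371.3   55.4] jawhead 3.1 z [-0.008  0.004 -1.   ] F [ 0.5 -0.5  0.2] w 42.6 j6 0.41
```

>>> {"method": "drive_tool", "body": {
  "moves": [
    [[0.5,0,-0.004,0,0,0,0],[0.5,0,-0.004,0,0,0,0],[0.5,0,-0.002,0,0,0,0]]
  ]
}}

```text
clock: 4.1
position: [535.7, -371.1, 54.8]
ee_rot: [0.725, -0.689, -0.015, 0.008]
contact_force: [-5.3, -0.5, 1.8]
gripper_width: 42.8
```

```bash
python3 br.py; python3 st.py;  python3 -c "
from h import *
grab('scene','c')
crop('scene','c',350,100,480,220,5,'c8')"
```

```text
tcp rad 78.9 theta 100.32642762008012 need jaw=theta+274.9-180
t 4.1 pos [ 535.7 -371.1   54.8] jawhead 2.9 z [-0.032  0.009 -0.999] F [-5.3 -0.5  1.8] w 42.8 j6 0.41
```

View pics/c8.png

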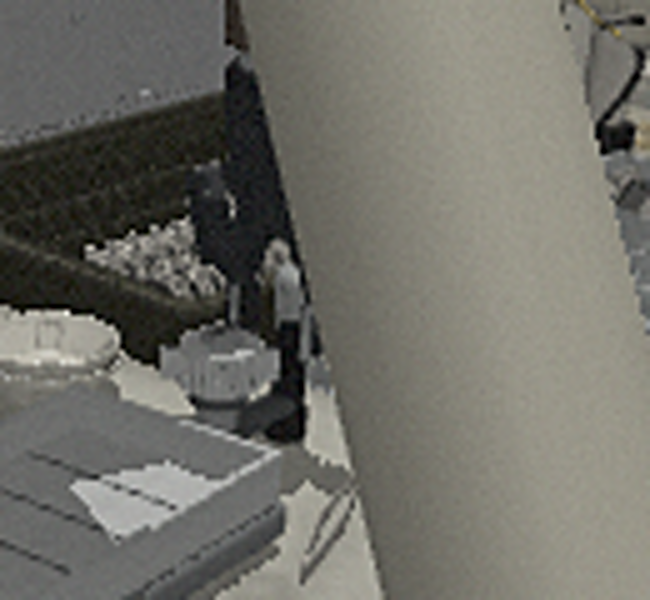

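>>> {"method": "drive_tool", "body": {
  "moves": [
    [[0.5,0,0,0,0,0,0],[0.5,0,0,0,0,0,0],[0.5,0,0.011,0,0,0,0],[0.5,0,0,-0.03,0,0,0],[0.5,0,0,-0.04,0,0,0],[1,0,0,-0.03,0,0,0.13],[1,0,0,0,0,0,0.13],[1,0,0,0,0,0,0.13],[1,0,0,0,0,0,0.13],[1,0,0,0,0,0,0.13],[1,0,0,0,0,0,0.13],[1,0,0,0,0,0,0.13],[1,0,0,0,0,0,0]]
  ]
}}

```text
clock: 5.45
position: [534.7, -370.9, 162.9]
ee_rot: [-0.332, 0.943, 0.003, -0.001]
contact_force: [0.2, -0.7, -0.1]
gripper_width: 85.7
```

```bash
python3 st.py 515 -295 150 131
```

```text
t 5.45 pos [ 534.7 -370.9  162.9] jawhead 128.8 z [-0.005  0.004 -1.   ] F [ 0.2 -0.7 -0.1] w 85.7 j6 -0.53
tool shift m [-0.0322  0.0714  0.0133]
wz -0.039
```

>>> {"method": "drive_tool", "body": {
  "moves": [
    [[1,-0.016,0.036,0.005,0,0,-0.02],[1,-0.016,0.035,0.005,0,0,-0.02],[1,0,0,0,0,0,0],[1,0,0,0,0,0,0]]
  ]
}}

```text
clock: 5.85
position: [515.2, -293.6, 153.4]
ee_rot: [-0.356, 0.934, 0.001, 0.002]
contact_force: [0.7, -0.1, 1.2]
gripper_width: 85.9
```

```bash
python3 st.py 515 -295 61 131; python3 -c "
from h import *
grab('scene','d');grab('top','d')
crop('scene','d',350,100,480,220,5,'c9');crop('top','d',360,130,480,250,5,'c10')"
```

```text
t 5.85 pos [ 515.2 -293.6  153.4] jawhead 131.7 z [ 0.002  0.003 -1.   ] F [ 0.7 -0.1  1.2] w 85.9 j6 -0.59
tool shift m [ 0.0014 -0.001   0.0924]
wz 0.013
```

View pics/c9.png

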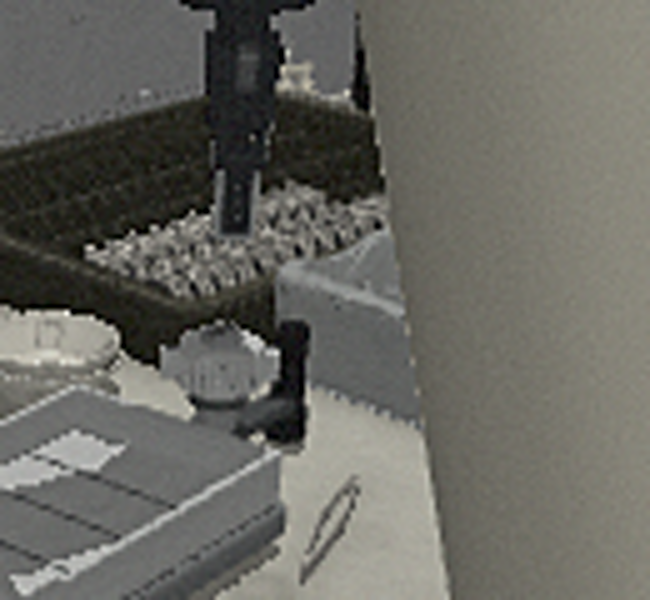

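View pics/c10.png

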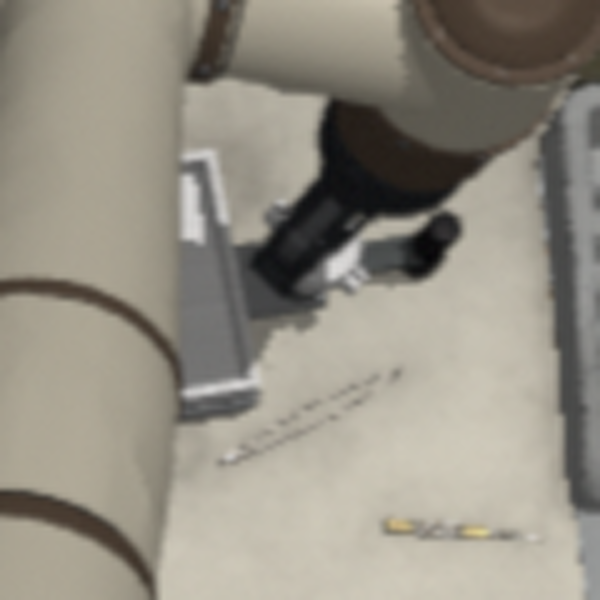

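>>> {"method": "drive_tool", "body": {
  "moves": [
    [[1,0.001,-0.001,0.03,0,0,0],[1,0,0,0.03,0,0,0],[1,0,0,0.02,0,0,0],[1,0,0,0.01,0,0,0],[1,0,0,0,0,0,0]]
  ]
}}

```text
clock: 6.45
position: [519.8, -300.6, 62.5]
ee_rot: [-0.355, 0.935, -0.002, 0.005]
contact_force: [0.1, -0.6, 0.7]
gripper_width: 85.2
```

```bash
python3 st.py 515 -295 63 131
```

```text
t 6.45 pos [ 519.8 -300.6   62.5] jawhead 131.6 z [ 0.011 -0.    -1.   ] F [ 0.1 -0.6  0.7] w 85.2 j6 -0.59
tool shift m [-0.0001  0.0074 -0.0006]
wz 0.011
```

>>> {"method": "drive_tool", "body": {
  "moves": [
    [[1,0,0.0075,0,0,0,0],[0.8,0,0,0,0,0,0],[0.6,0,0,0,0,0,0],[0.4,0,0,0,0,0,0],[0.3,0,0,0,0,0,0],[0.3,0,0,0,0,0,0]]
  ]
}}

```text
clock: 7.05
position: [516.1, -295.6, 66.0]
ee_rot: [-0.355, 0.935, -0.004, 0.007]
contact_force: [1.2, -2.1, -3.5]
gripper_width: 46.4
```

```bash
python3 st.py 515 -295 63 131
```

```text
t 7.05 pos [ 516.1 -295.6   66. ] jawhead 131.6 z [ 0.016 -0.002 -1.   ] F [ 1.2 -2.1 -3.5] w 46.4 j6 -0.59
tool shift m [0.0005 0.0013 0.003 ]
wz 0.011
```

>>> {"method": "drive_tool", "body": {
  "moves": [
    [[0.3,0,0,0,0,0,-0.12],[0.3,0,0,0,0,0,-0.12],[0.3,0,0,0,0,0,-0.12],[0.3,0,0,0,0,0,-0.12],[0.3,0,0,0,0,0,-0.12],[0.3,0,0,0,0,0,0]]
  ]
}}

```text
clock: 7.65
position: [516.8, -296.1, 66.0]
ee_rot: [-0.624, 0.781, -0.006, 0.006]
contact_force: [1.0, 0.6, -2.0]
gripper_width: 46.1
```

```bash
python3 st.py 515 -295 66 186; python3 -c "
from h import *
print(arm.read_state()['wrist_torque'])"
```

```text
t 7.65 pos [ 516.8 -296.1   66. ] jawhead 167.3 z [ 0.017 -0.002 -1.   ] F [ 1.   0.6 -2. ] w 46.1 j6 0.03
tool shift m [-0.0007  0.002  -0.    ]
wz -0.327
[0.05550041 0.19094523 0.074253  ]
```

>>> {"method": "drive_tool", "body": {
  "moves": [
    [[0.3,0,0,0,0,0,-0.12],[0.3,0,0,0,0,0,-0.12],[0.3,0,0,0,0,0,-0.06],[0.3,0,0,0,0,0,-0.05],[0.3,0,0,0,0,0,-0.05],[0.3,0,0,0,0,0,0]]
  ]
}}

```text
clock: 8.25
position: [517.4, -296.0, 66.0]
ee_rot: [0.762, -0.648, 0.007, -0.006]
contact_force: [1.2, -0.5, -1.3]
gripper_width: 46.3
```

```bash
python3 st.py 515 -295 66 186; python3 -c "
from h import *
print(arm.read_state()['wrist_torque'])"
```

```text
t 8.25 pos [ 517.4 -296.    66. ] jawhead 9.2 z [ 0.019  0.    -1.   ] F [ 1.2 -0.5 -1.3] w 46.3 j6 0.42
tool shift m [-0.0014  0.0022 -0.    ]
wz 0.056
[-0.05623127  0.05961754 -1.38379333]
```

>>> {"method": "drive_tool", "body": {
  "moves": [
    [[0.3,0,0,0,0,0,0],[1,0,0,0,0,0,0],[1,0,0,0,0,0,0],[1,0,0,0,0,0,0],[1,0,0,0,0,0,0],[1,0,0,-0.04,0,0,0],[1,0,0,-0.04,0,0,0],[1,0,0,-0.04,0,0,0],[1,0.04,0,-0.03,0,0,0],[1,0.04,0,0,0,0,0],[1,0.04,0,0,0,0,0],[1,0,0,0,0,0,0]]
  ]
}}

```text
clock: 9.45
position: [535.9, -417.4, 226.2]
ee_rot: [0.765, -0.644, 0.01, -0.004]
contact_force: [0.7, -0.0, -0.7]
gripper_width: 85.3
```

```bash
python3 st.py;  python3 -c "
from h import *
grab('scene','e');grab('top','e')
crop('top','e',360,130,480,250,5,'c11')"
```

```text
t 9.45 pos [ 535.9 -417.4  226.2] jawhead 9.8 z [ 0.021 -0.007 -1.   ] F [ 0.7 -0.  -0.7] w 85.3 j6 0.6
```

View pics/c11.png

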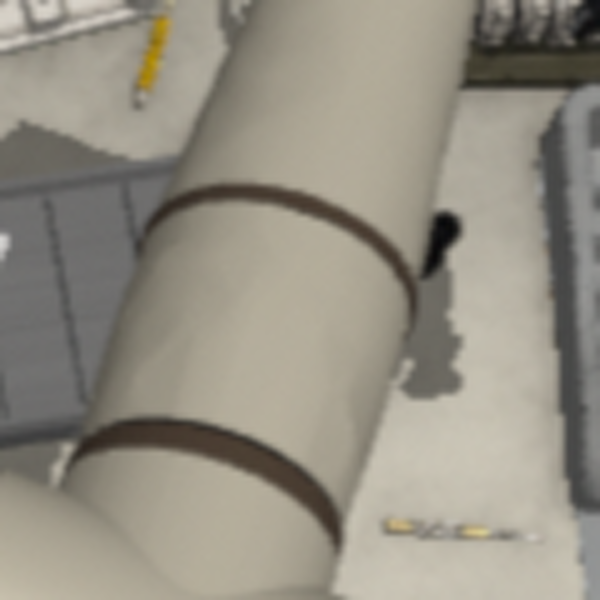

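View pics/e_scene.png

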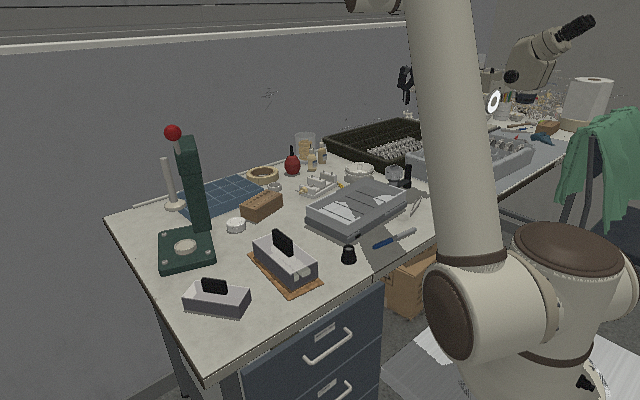

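```bash
cat > plan.py <<'E'
from h import *
import sys,json
# plan: n rows, world target pos (mm), world rotvec applied over move; prints rows
def plan(n,tgt,wrot=(0,0,0),hand=1,p0=None,r0=None,q=4):
    s=arm.read_state(); p=np.array(s['position'] if p0 is None else p0,float); r=R.from_quat(s['ee_rot']) if r0 is None else r0
    dp=(np.array(tgt,float)-p)/n; rv=np.array(wrot,float)/n; rows=[]
    for i in range(n):
        t=r.inv().apply(dp)/1000; w=r.inv().apply(rv)
        rows.append([hand]+[round(float(x),q) for x in t]+[round(float(x),3) for x in w]); r=R.from_rotvec(rv)*r
    return rows,p+dp*n,r
E
python3 -c "
from plan import *
a,_,_=plan(13,[451,127,226],[0,0,1.372])
for x in a: print(x)"
```

```text
[1, -0.0421, -0.0008, -0.0004, 0.001, -0.002, -0.106]
[1, -0.0418, -0.0052, -0.0003, 0.001, -0.002, -0.106]
[1, -0.041, -0.0096, -0.0002, 0.001, -0.002, -0.106]
[1, -0.0398, -0.0138, -0.0001, 0.001, -0.002, -0.106]
[1, -0.0381, -0.018, -0.0, 0.001, -0.002, -0.106]
[1, -0.036, -0.0219, 0.0001, 0.001, -0.002, -0.106]
[1, -0.0335, -0.0255, 0.0002, 0.001, -0.002, -0.106]
[1, -0.0306, -0.0289, 0.0002, 0.001, -0.002, -0.106]
[1, -0.0274, -0.032, 0.0003, 0.001, -0.002, -0.106]
[1, -0.0239, -0.0347, 0.0004, 0.001, -0.002, -0.106]
[1, -0.0201, -0.037, 0.0005, 0.001, -0.002, -0.106]
[1, -0.0161, -0.0389, 0.0005, 0.001, -0.002, -0.106]
[1, -0.0119, -0.0404, 0.0006, 0.001, -0.002, -0.106]
```

>>> {"method": "drive_tool", "body": {
  "moves": [
    [[1,-0.042,-0.001,0,0,0,-0.106],[1,-0.042,-0.005,0,0,0,-0.106],[1,-0.041,-0.01,0,0,0,-0.106],[1,-0.04,-0.014,0,0,0,-0.106],[1,-0.038,-0.018,0,0,0,-0.106],[1,-0.036,-0.022,0,0,0,-0.106],[1,-0.034,-0.026,0,0,0,-0.106],[1,-0.031,-0.029,0,0,0,-0.106],[1,-0.027,-0.032,0,0,0,-0.106],[1,-0.024,-0.035,0,0,0,-0.106],[1,-0.02,-0.037,0,0,0,-0.106],[1,0,0,0,0,0,0]]
  ]
}}

```text
clock: 10.75
position: [438.2, 68.1, 219.4]
ee_rot: [0.997, -0.083, 0.007, 0.0]
contact_force: [0.7, -0.1, 0.6]
gripper_width: 85.3
```

```bash
python3 st.py 451 127 200 88.4;  python3 -c "
from h import *
grab('scene','f');grab('top','f')
crop('top','f',180,140,480,260,2.6,'c12')"
```

```text
t 10.75 pos [438.2  68.1 219.4] jawhead 80.5 z [ 0.015 -0.002 -1.   ] F [ 0.7 -0.1  0.6] w 85.3 j6 0.87
tool shift m [ 0.0026 -0.0602  0.0194]
wz -0.138
```

View pics/c12.png

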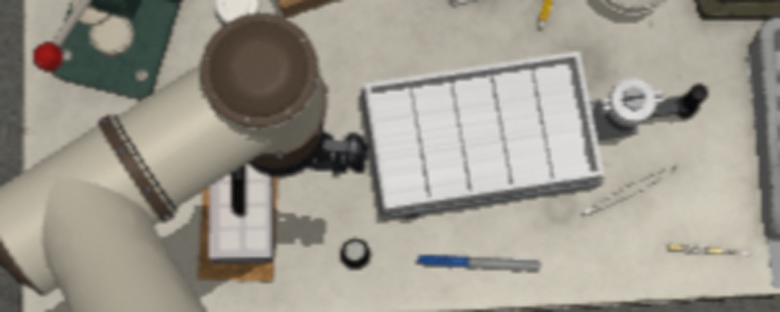

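View pics/f_scene.png

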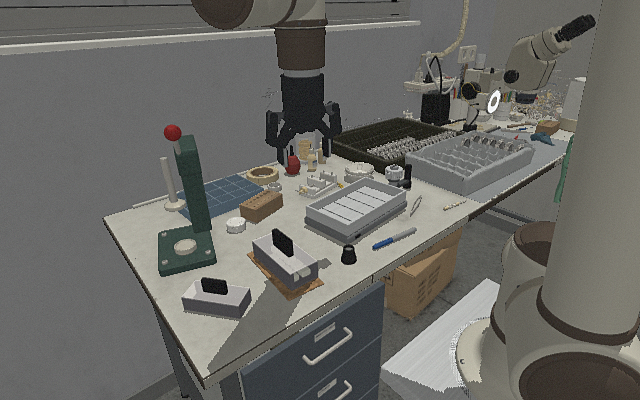

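```bash
python3 -c "
from h import *
crop('top','f',395,150,465,200,11,'c13')"
```

```text
(no output)
```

View pics/c13.png

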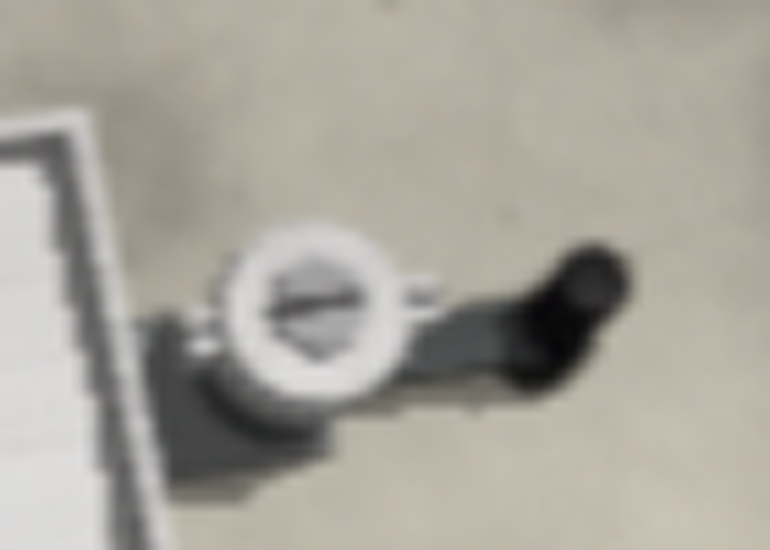

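```bash
cat > rib.py <<'E'
from h import *
def rib(tag,n='scene',box=(210,300,235,335)):
    t=np.load(f'pics/{tag}_{n}.npz'); P=pts(n,t['d']); m=(t['im'].max(-1)<60)&(P[...,2]>56)&(P[...,2]<92); u=np.zeros_like(m); u[box[0]:box[1],box[2]:box[3]]=1; m&=u
    m=cv2.morphologyEx(m.astype(np.uint8),cv2.MORPH_OPEN,np.ones((2,2)))>0
    Q=P[m]; print(tag,n,m.sum(),Q.mean(0).round(1),Q.min(0).round(1),Q.max(0).round(1),cv2.minAreaRect(Q[:,:2].astype(np.float32)))
E
python3 -c "
from rib import *
rib('a');rib('f');rib('a','top',(180,250,255,290))"
```

```text
a scene 318 [440.1 132.2  73.1] [416.7  97.2  44.8] [475.4 137.2  87.3] ((445.318603515625, 128.40277099609375), (40.981475830078125, 52.95985794067383), 59.04465866088867)
f scene 316 [435.9 134.5  76. ] [-100.2   99.5   45.2] [474.4 459.6 491.6] ((188.06005859375, 296.5849609375), (40.56778335571289, 661.1077880859375), 56.99748611450195)
a top 107 [446.7 125.8  81.7] [419.4 120.3  57.1] [476.8 132.   90.2] ((448.12384033203125, 126.1575927734375), (11.03309440612793, 57.413665771484375), 88.42418670654297)
```

>>> {"method": "drive_tool", "body": {
  "moves": [
    [[1,0.001,-0.03,0.01,0,0.01,-0.07],[1,0.001,-0.03,0.01,0,0.01,-0.07],[1,0,0,0,0,0,0],[1,0,0,0,0,0,0]]
  ]
}}

```text
clock: 11.25
position: [448.9, 122.5, 198.8]
ee_rot: [1.0, -0.017, 0.017, 0.003]
contact_force: [-0.3, 0.8, 0.8]
gripper_width: 85.2
```

```bash
python3 st.py 450.5 127 53 88.4;  python3 -c "
from h import *
grab('scene','g')
crop('scene','g',200,100,360,320,2.7,'c14')
from rib import *
rib('g',box=(225,300,255,320))"
```

```text
t 11.25 pos [448.9 122.5 198.8] jawhead 88.1 z [ 0.035 -0.006 -0.999] F [-0.3  0.8  0.8] w 85.2 j6 0.89
tool shift m [-0.0037 -0.0052  0.1457]
wz -0.006
g scene 318 [437.8 133.2  74.4] [-100.2   97.6   45.8] [473.9 459.6 491.6] ((189.40499877929688, 295.69940185546875), (40.718231201171875, 664.3182373046875), 56.98277282714844)
```

View pics/c14.png

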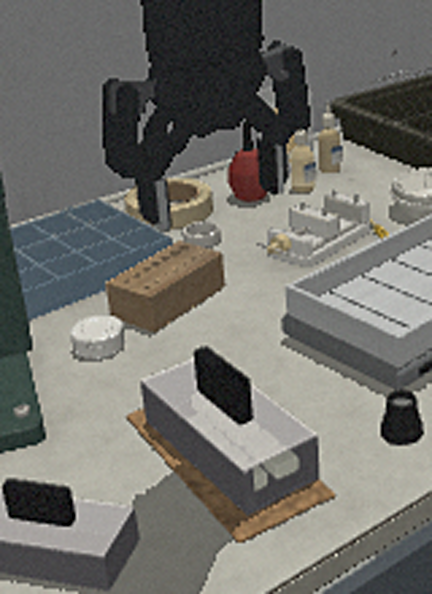

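>>> {"method": "drive_tool", "body": {
  "moves": [
    [[1,-0.002,-0.005,0.04,0,-0.03,0],[1,0,0,0.04,0,0,0],[1,0,0,0.035,0,0,0],[1,0,0,0.015,0,0,0],[1,0,0,0,0,0,0]]
  ]
}}

```text
clock: 11.8
position: [452.4, 122.2, 68.4]
ee_rot: [1.0, -0.023, 0.006, 0.0]
contact_force: [0.2, 0.7, 0.3]
gripper_width: 85.3
```

```bash
python3 st.py 450.5 127 53 88.4
```

```text
t 11.8 pos [452.4 122.2  68.4] jawhead 87.4 z [ 0.012 -0.001 -1.   ] F [0.2 0.7 0.3] w 85.3 j6 0.9
tool shift m [-0.0023 -0.0047  0.0154]
wz -0.018
```

>>> {"method": "drive_tool", "body": {
  "moves": [
    [[1,-0.001,-0.005,0.008,0,0,-0.01],[1,-0.001,-0.001,0.007,0,0,0],[1,0,0,0,0,0,0]]
  ]
}}

```text
clock: 12.1
position: [452.5, 128.0, 54.7]
ee_rot: [1.0, -0.019, 0.008, -0.001]
contact_force: [-0.5, 0.8, 0.0]
gripper_width: 85.4
```

```bash
python3 st.py 450.5 127 53 88.4
```

```text
t 12.1 pos [452.5 128.   54.7] jawhead 87.8 z [ 0.016  0.002 -1.   ] F [-0.5  0.8  0. ] w 85.4 j6 0.89
tool shift m [-0.002   0.0011  0.0017]
wz -0.011
```

>>> {"method": "drive_tool", "body": {
  "moves": [
    [[0.7,0,0,0,0,0,0],[0.4,0,0,0,0,0,0],[0.2,0,0,0,0,0,0],[0.05,0,0,0,0,0,0],[0,0,0,0,0,0,0],[0,0,0,0,0,0,0],[0,0,0,0,0,0,0]]
  ]
}}

```text
clock: 12.8
position: [454.0, 129.4, 57.1]
ee_rot: [1.0, -0.019, 0.01, -0.003]
contact_force: [0.8, -0.2, 0.2]
gripper_width: 12.8
```

```bash
python3 st.py 450.5 127 53 88.4
```

```text
t 12.8 pos [454.  129.4  57.1] jawhead 87.9 z [ 0.021  0.005 -1.   ] F [ 0.8 -0.2  0.2] w 12.8 j6 0.89
tool shift m [-0.0035  0.0026  0.004 ]
wz -0.01
```

>>> {"method": "drive_tool", "body": {
  "moves": [
    [[0,0,0,-0.015,0,0,0],[0,0,0,-0.025,0,-0.03,0],[0,0,0,-0.025,0,-0.04,0],[0,0,0,-0.03,0,-0.04,0],[0,0,0,-0.02,0,0,0],[0,0,0,0,0,0,0]]
  ]
}}

```text
clock: 13.4
position: [451.0, 125.9, 169.8]
ee_rot: [0.998, -0.02, -0.055, -0.0]
contact_force: [0.5, 0.7, -4.6]
gripper_width: 12.9
```

```bash
python3 st.py; python3 -c "
from h import *
grab('scene','h')
crop('scene','h',200,100,360,320,2.7,'c15')"
```

```text
t 13.4 pos [451.  125.9 169.8] jawhead 87.7 z [-0.11   0.003 -0.994] F [ 0.5  0.7 -4.6] w 12.9 j6 0.99
```

View pics/c15.png

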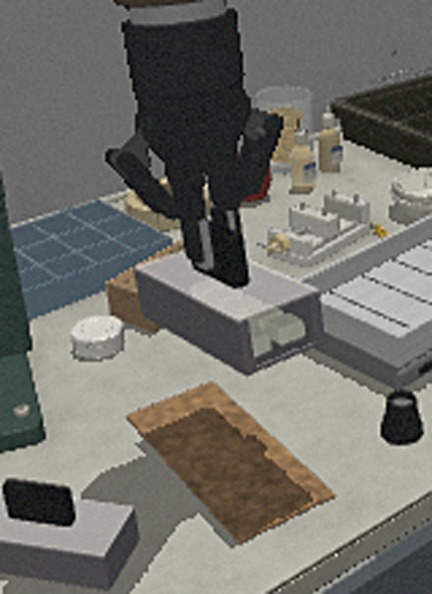

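```bash
python3 -c "
from plan import *
a,_,_=plan(9,[596.7,-52.5,168],[0,0,0.113],0,q=3)
for x in a: print(x)
C=[ray('scene',200+u/2.7-.3,100+v/2.7-.3,4)[:2] for u,v in((212,383),(335,493),(238,543),(127,418))]
print(np.round(C,1),np.mean(C,0), np.degrees(np.arctan2(*(C[0]-C[1])[::-1])),np.degrees(np.arctan2(*(C[3]-C[2])[::-1])))"
```

```text
[0, 0.017, 0.019, -0.002, -0.001, 0.0, -0.012]
[0, 0.017, 0.019, -0.002, -0.001, 0.0, -0.012]
[0, 0.017, 0.02, -0.002, -0.001, 0.0, -0.012]
[0, 0.016, 0.02, -0.002, -0.001, 0.0, -0.012]
[0, 0.016, 0.02, -0.002, -0.001, 0.0, -0.012]
[0, 0.016, 0.02, -0.002, -0.001, 0.0, -0.012]
[0, 0.016, 0.02, -0.002, -0.001, 0.0, -0.012]
[0, 0.015, 0.021, -0.002, -0.001, 0.0, -0.012]
[0, 0.015, 0.021, -0.002, -0.001, 0.0, -0.012]
[[538.4  86. ]
 [352.9  99.2]
 [357.5 184. ]
 [542.6 168.2]] [447.84630862 134.34997416] -4.087360886529571 -4.881529683576727
```

>>> {"method": "drive_tool", "body": {
  "moves": [
    [[0,0.008,0.01,0,0,0,-0.012],[0,0.017,0.019,-0.002,0,0,-0.012],[0,0.017,0.02,-0.002,0,0,-0.012],[0,0.016,0.02,-0.002,0,0,-0.012],[0,0.016,0.02,-0.002,0,0,-0.012],[0,0.016,0.02,-0.002,0,0,-0.012],[0,0.016,0.02,-0.002,0,0,-0.012],[0,0.016,0.02,-0.002,0,0,-0.012],[0,0.015,0.021,-0.002,0,0,-0.012],[0,0.008,0.01,0,0,0,0],[0,0,0,0,0,0,0]]
  ]
}}

```text
clock: 14.55
position: [584.7, -59.7, 136.1]
ee_rot: [0.996, 0.034, -0.081, -0.002]
contact_force: [0.0, 1.0, -4.0]
gripper_width: 13.0
```

```bash
cat > mouth.py <<'E'
from h import *
C=np.array([500.5,-136.,33.]); X=np.array([.9963,.0854,0]);Y=np.array([-.0854,.9963,0]);Z=np.array([0,0,1.])
S=np.stack([X,Y,Z]) # world->stand
OFF=np.array([-79,0,49.]) # mouth in tool axes (tool z down): x fwd, z
def mouth():
    s=arm.read_state(); r=R.from_quat(s['ee_rot']); M=r.as_matrix()
    m=S@(s['position']+M@OFF-C); x=S@M[:,0]
    print('t',round(s['clock'],2),'mouth pan',m.round(1),'tilt down deg',np.degrees(np.arcsin(x[2])).round(1),'yaw rel stand',np.degrees(np.arctan2(x[1],x[0])).round(1),'roll',np.degrees(np.arcsin((S@M[:,1])[2])).round(1),'F',np.round(s['contact_force'],1),'w',round(s['gripper_width'],1)); return m,M
def rows(n,mt,dtilt,hand=0,dyaw=0,droll=0):
    """mouth to pan coords mt over n rows with tilt change dtilt(rad, nose down +)"""
    s=arm.read_state(); r=R.from_quat(s['ee_rot']); p=np.array(s['position'])
    M=r.as_matrix(); m0=p+M@OFF; m1=C+S.T@np.array(mt,float)
    out=[]
    for i in range(n):
        r1=R.from_rotvec(Z*dyaw/n)*r*R.from_rotvec([droll/n,dtilt/n,0]); mi=m0+(m1-m0)*(i+1)/n
        p1=mi-r1.apply(OFF); t=r.inv().apply(p1-p)/1000; w=(r.inv()*r1).as_rotvec()
        out.append([hand]+[round(float(v),3) for v in t]+[round(float(v),3) for v in w]); p,r=p1,r1
    for o in out: print(o)
E
python3 -c "
from mouth import *
mouth(); rows(6,[20,75,50],0.31)
from h import *
grab('scene','i');grab('top','i')
crop('scene','i',290,100,450,250,4,'c16')"
```

```text
t 14.55 mouth pan [ 4.6 70.7 67.5] tilt down deg -9.3 yaw rel stand -0.9 roll -0.6 F [ 0.  1. -4.] w 13.0
[0, 0.0, -0.001, -0.002, -0.0, 0.052, -0.0]
[0, 0.0, -0.001, -0.001, 0.0, 0.052, -0.0]
[0, 0.0, -0.001, -0.001, 0.0, 0.052, -0.0]
[0, -0.0, -0.001, -0.001, -0.0, 0.052, -0.0]
[0, -0.0, -0.001, -0.001, -0.0, 0.052, 0.0]
[0, -0.0, -0.001, -0.001, 0.0, 0.052, -0.0]
```

View pics/c16.png

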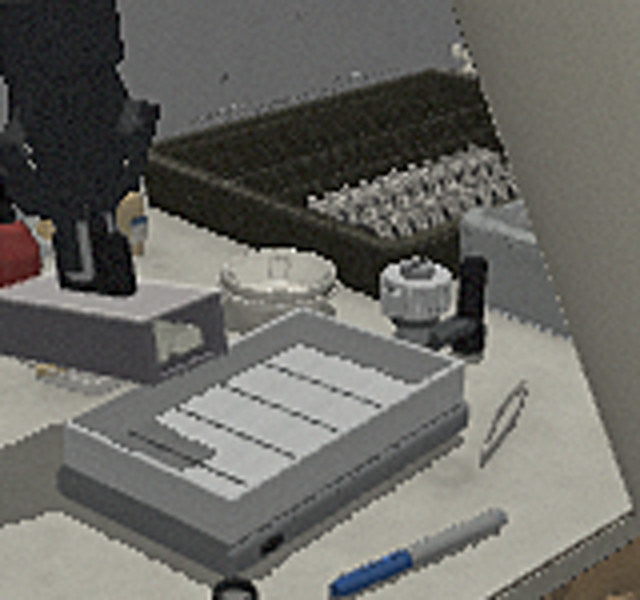

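View pics/i_top.png

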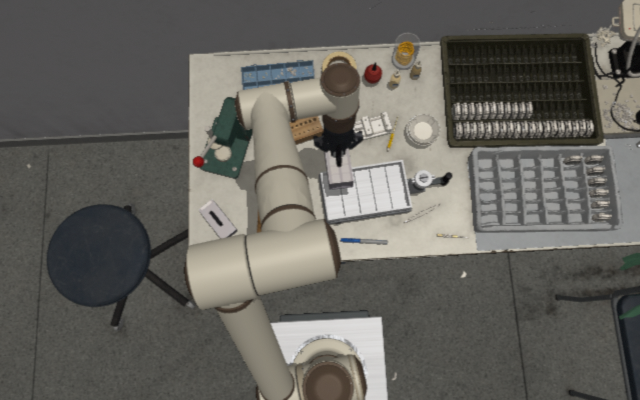

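>>> {"method": "drive_tool", "body": {
  "moves": [
    [[0,0,-0.001,-0.002,0,0.052,0],[0,0,-0.001,-0.001,0,0.052,0],[0,0,-0.001,-0.001,0,0.052,0],[0,0,-0.001,-0.001,0,0.052,0],[0,0,-0.001,-0.001,0,0.052,0],[0,0,0,0,0,0,0]]
  ]
}}

```text
clock: 15.25
position: [576.4, -47.6, 140.2]
ee_rot: [0.998, 0.037, 0.048, -0.008]
contact_force: [-0.7, -0.4, -4.8]
gripper_width: 12.7
```

```bash
python3 -c "
from mouth import *
mouth(); rows(4,[22,72,28],0.16)"
```

```text
t 15.25 mouth pan [ 9.2 83.1 50.8] tilt down deg 5.5 yaw rel stand -0.7 roll -0.7 F [-0.7 -0.4 -4.8] w 12.7
[0, 0.001, 0.003, 0.003, 0.0, 0.04, 0.0]
[0, 0.0, 0.003, 0.003, -0.0, 0.04, -0.0]
[0, 0.0, 0.003, 0.003, -0.0, 0.04, 0.0]
[0, -0.0, 0.003, 0.003, 0.0, 0.04, -0.0]
```

>>> {"method": "drive_tool", "body": {
  "moves": [
    [[0,0.001,0.004,0.001,0,0.04,0],[0,0.001,0.003,0.003,0,0.04,0],[0,0,0.003,0.003,0,0.04,0],[0,0,0.003,0.003,0,0.04,0],[0,0,0,0,0,0,0]]
  ]
}}

```text
clock: 15.75
position: [577.2, -57.0, 129.5]
ee_rot: [0.991, 0.039, 0.124, -0.011]
contact_force: [-0.5, -1.3, -4.6]
gripper_width: 12.8
```

```bash
cat > look.py <<'E'
from h import *
import sys
t=sys.argv[1]
grab('scene',t);grab('top',t)
crop('top',t,300,140,430,235,5,'x1'); crop('scene',t,290,150,450,250,4,'x2')
a=cv2.imread('pics/x1.png');b=cv2.imread('pics/x2.png')
b=cv2.resize(b,None,fx=a.shape[1]/b.shape[1],fy=a.shape[1]/b.shape[1]); o=np.vstack([a,b]); f=600/o.shape[0]
cv2.imwrite(f'pics/L{t}.png',cv2.resize(o,None,fx=f,fy=f,interpolation=cv2.INTER_AREA))
E
python3 -c "
from mouth import *
mouth()"; python3 look.py j
```

```text
t 15.75 mouth pan [18.7 73.3 29.5] tilt down deg 14.3 yaw rel stand -0.5 roll -0.7 F [-0.5 -1.3 -4.6] w 12.8
```

View pics/Lj.png

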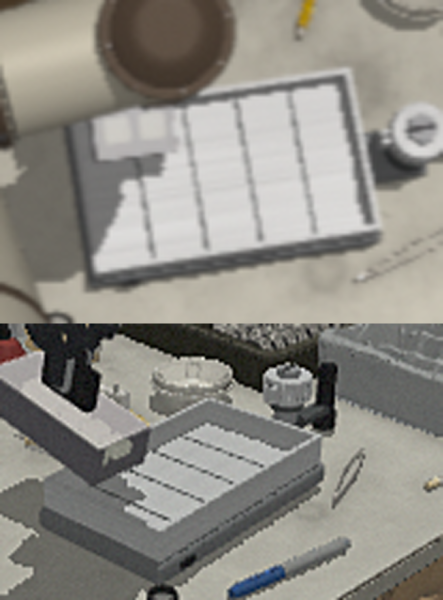

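>>> {"method": "drive_tool", "body": {
  "moves": [
    [[0,-0.002,0,0.003,0,0.04,0],[0,-0.001,0,0.003,0,0.04,0],[0,0,0,0,0,0,0],[0,0,0,0,0,0,0]]
  ]
}}

```text
clock: 16.25
position: [580.5, -55.1, 125.3]
ee_rot: [0.985, 0.04, 0.165, -0.013]
contact_force: [0.4, -0.4, -4.2]
gripper_width: 12.9
```

```bash
python3 -c "
from mouth import *
mouth()"; python3 look.py k
```

```text
t 16.25 mouth pan [28.  74.7 20.2] tilt down deg 19.1 yaw rel stand -0.3 roll -0.7 F [ 0.4 -0.4 -4.2] w 12.9
```

View pics/Lk.png

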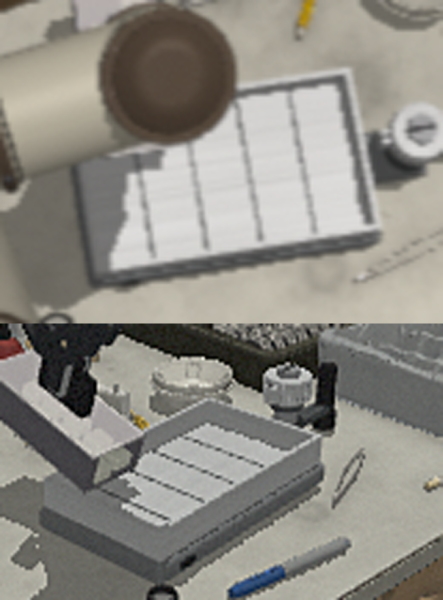

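>>> {"method": "drive_tool", "body": {
  "moves": [
    [[0,-0.008,0,0,0,0.04,0],[0,-0.006,0,-0.002,0,0.04,0],[0,0,0,0,0,0,0]]
  ]
}}

```text
clock: 16.65
position: [569.2, -55.9, 123.6]
ee_rot: [0.978, 0.04, 0.207, -0.014]
contact_force: [-0.4, -0.1, -5.0]
gripper_width: 12.9
```

```bash
python3 -c "
from mouth import *
mouth()"; python3 look.py l
```

```text
t 16.65 mouth pan [22.9 74.9 13.8] tilt down deg 23.9 yaw rel stand -0.4 roll -0.7 F [-0.4 -0.1 -5. ] w 12.9
```

View pics/Ll.png

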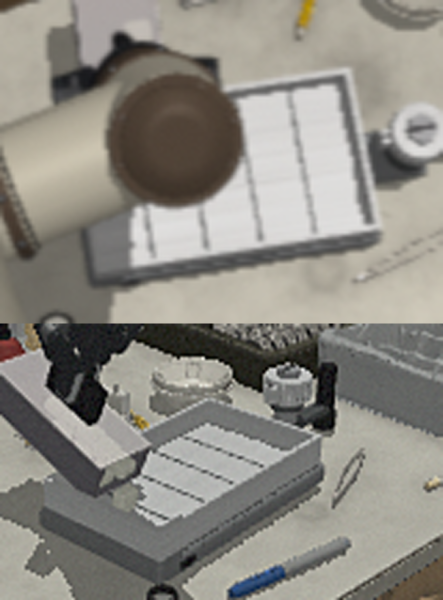

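>>> {"method": "drive_tool", "body": {
  "moves": [
    [[0,0.003,0,-0.01,0,0,0],[0,0.001,0.01,-0.004,0,0,0],[0,0,0.015,0,0,0,0],[0,0,0.015,0,0,0,0],[0,0,0,0,0,0,0]]
  ]
}}

```text
clock: 17.25
position: [581.0, -95.0, 143.8]
ee_rot: [0.976, 0.042, 0.211, -0.015]
contact_force: [0.4, -0.5, -3.9]
gripper_width: 13.3
```

```bash
python3 -c "
from mouth import *
mouth()"; python3 look.py m
```

```text
t 17.25 mouth pan [32.  34.7 33.5] tilt down deg 24.4 yaw rel stand -0.1 roll -0.6 F [ 0.4 -0.5 -3.9] w 13.3
```

View pics/Lm.png

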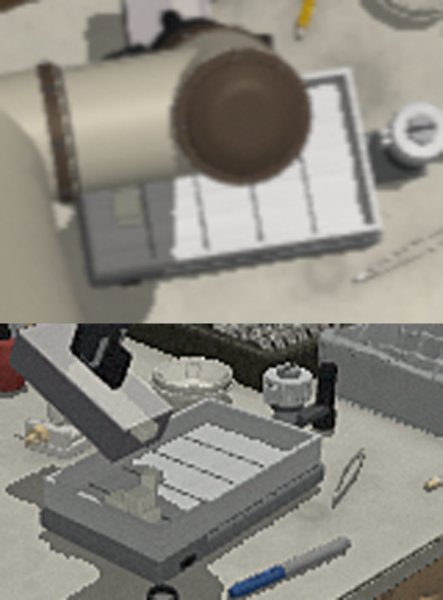

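>>> {"method": "drive_tool", "body": {
  "moves": [
    [[0,-0.004,0.02,0.003,0,0,0],[0,-0.004,0.02,0.003,0,0,0],[0,0,0.01,0.002,0,0,0],[0,0,0,0,0,0,0]]
  ]
}}

```text
clock: 17.75
position: [582.2, -142.8, 132.3]
ee_rot: [0.976, 0.045, 0.21, -0.015]
contact_force: [-0.3, 0.2, -3.6]
gripper_width: 13.0
```

```bash
python3 -c "
from mouth import *
mouth()"; python3 look.py n
```

```text
t 17.75 mouth pan [ 29.1 -13.4  22. ] tilt down deg 24.4 yaw rel stand 0.2 roll -0.6 F [-0.3  0.2 -3.6] w 13.0
```

View pics/Ln.png

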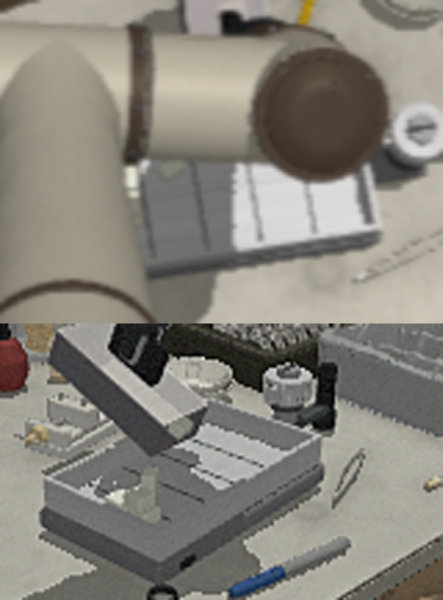

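```bash
python3 -c "
from h import *
crop('scene','n',295,160,415,245,6.5,'c17')"
```

```text
(no output)
```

View pics/c17.png

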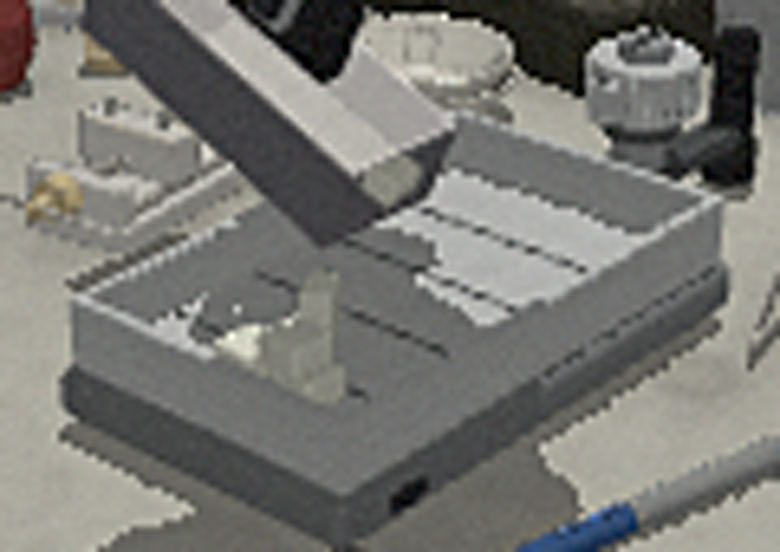

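>>> {"method": "drive_tool", "body": {
  "moves": [
    [[0,0.004,0.012,-0.004,0,0.04,0],[0,-0.012,-0.012,0,0,0.03,0],[0,0.012,0.012,0,0,0,0],[0,-0.012,-0.006,0,0,0,0],[0,0,0.01,0,0,0,0],[0,0,0,0,0,0,0]]
  ]
}}

```text
clock: 18.45
position: [572.0, -152.6, 131.4]
ee_rot: [0.969, 0.049, 0.243, -0.019]
contact_force: [1.2, -0.1, -2.1]
gripper_width: 13.0
```

```bash
python3 -c "
from mouth import *
mouth()"; python3 look.py o;python3 -c "
from h import *
crop('scene','o',295,150,415,240,6.5,'c18')"
```

```text
t 18.45 mouth pan [ 23.4 -22.6  17.8] tilt down deg 28.2 yaw rel stand 0.7 roll -0.7 F [ 1.2 -0.1 -2.1] w 13.0
```

View pics/c18.png

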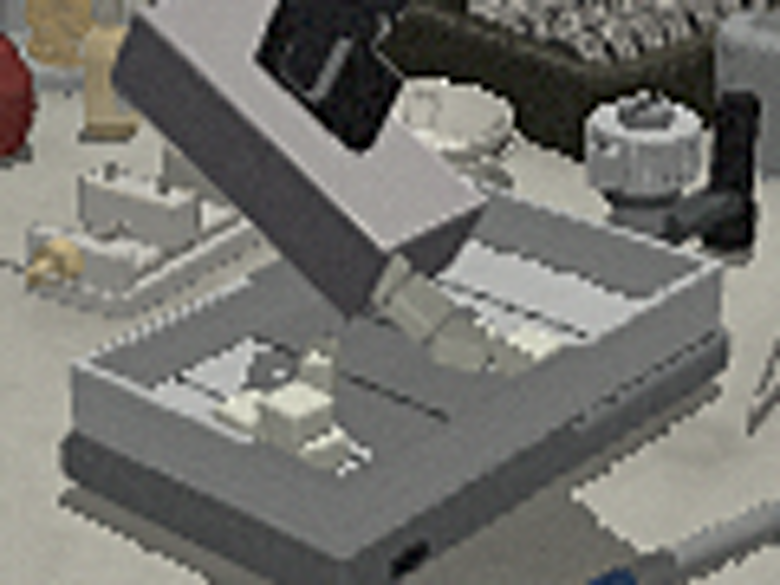

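>>> {"method": "drive_tool", "body": {
  "moves": [
    [[0,0.004,0,-0.01,0,0,0],[0,0.006,0.005,-0.012,0,0,0],[0,0,0.015,0,0,0,0],[0,0,0.015,0,0,0,0],[0,0,0,0,0,0,0]]
  ]
}}

```text
clock: 19.05
position: [573.9, -185.8, 159.4]
ee_rot: [0.968, 0.052, 0.243, -0.019]
contact_force: [-0.6, 0.5, -3.7]
gripper_width: 13.1
```

```bash
python3 -c "
from mouth import *
mouth()"; python3 look.py p;python3 -c "
from h import *
crop('scene','p',295,150,415,240,6.5,'c19')"
```

```text
t 19.05 mouth pan [ 22.5 -56.1  45.8] tilt down deg 28.3 yaw rel stand 1.0 roll -0.6 F [-0.6  0.5 -3.7] w 13.1
```

View pics/c19.png

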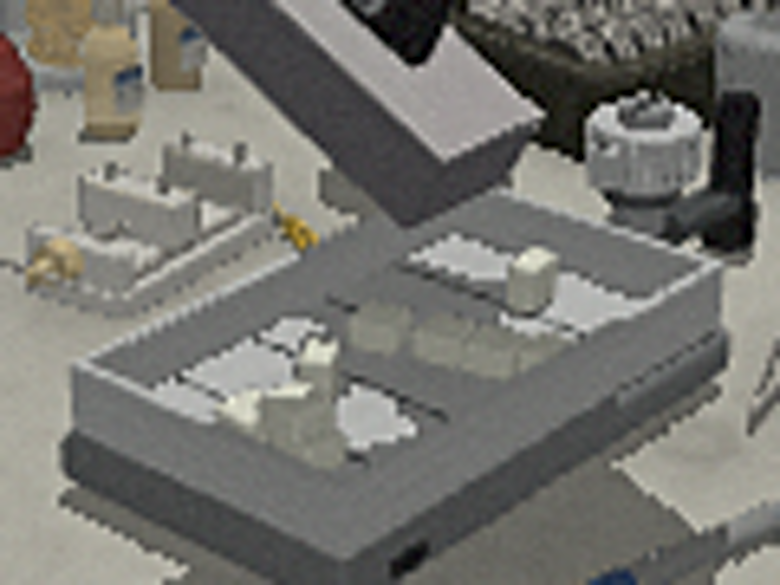

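>>> {"method": "drive_tool", "body": {
  "moves": [
    [[0,0,0.01,0,0,0.08,0],[0,0.015,0,0,0,0.05,0],[0,-0.02,0,0,0,0,0],[0,0.02,0,0,0,0,0],[0,-0.015,0,0,0,0,0],[0,0,0,0,0,0,0],[0,0,0,0,0,0,0]]
  ]
}}

```text
clock: 19.85
position: [572.7, -189.6, 158.3]
ee_rot: [0.95, 0.054, 0.306, -0.024]
contact_force: [0.9, 0.0, -3.0]
gripper_width: 13.1
```

```bash
python3 -c "
from mouth import *
mouth()"; python3 look.py q;python3 -c "
from h import *
crop('scene','q',295,130,415,240,5.4,'c20')"
```

```text
t 19.85 mouth pan [ 31.8 -59.6  39.4] tilt down deg 35.7 yaw rel stand 1.3 roll -0.7 F [ 0.9  0.  -3. ] w 13.1
```

View pics/c20.png

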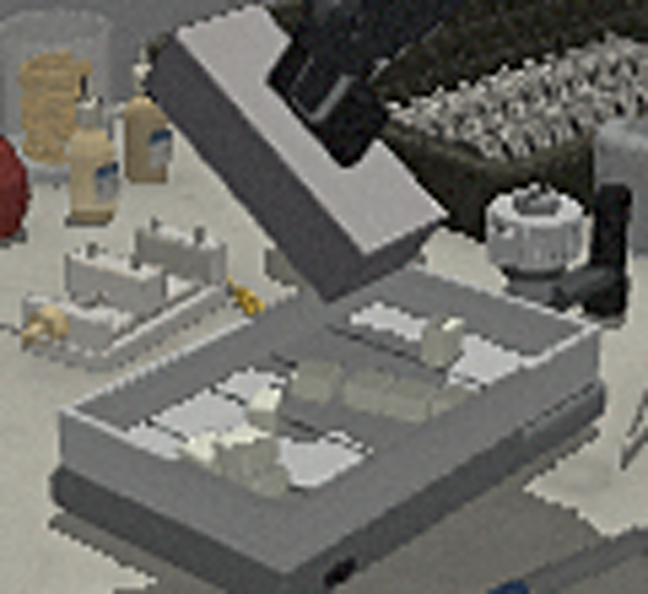

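>>> {"method": "drive_tool", "body": {
  "moves": [
    [[0,0.015,0,-0.03,0,0,0],[0,0.012,0,-0.03,0,-0.1,0],[0,0,0,-0.02,0,-0.13,0],[0,0,0,0,0,-0.13,0],[0,0,0,0,0,-0.13,0],[0,0,0,0,0,-0.12,0],[0,0,0,0,0,0,0]]
  ]
}}

```text
clock: 20.65
position: [549.5, -193.0, 245.1]
ee_rot: [0.998, 0.056, -0.003, -0.004]
contact_force: [-0.0, 1.3, -4.3]
gripper_width: 13.0
```

```bash
python3 -c "
from mouth import *
mouth()
from plan import *
a,_,_=plan(12,[453,134,190],[0,0,-0.18],0,q=3)
for x in a: print(x)
print(arm.read_state()['position'])"; python3 look.py r
```

```text
t 20.65 mouth pan [-35.3 -62.6 163.5] tilt down deg -0.4 yaw rel stand 1.5 roll -0.5 F [-0.   1.3 -4.3] w 13.0
[0, -0.005, -0.028, 0.005, 0.0, 0.0, 0.015]
[0, -0.005, -0.028, 0.005, 0.0, 0.0, 0.015]
[0, -0.006, -0.028, 0.005, 0.0, 0.0, 0.015]
[0, -0.006, -0.028, 0.005, 0.0, 0.0, 0.015]
[0, -0.007, -0.028, 0.005, 0.0, 0.0, 0.015]
[0, -0.007, -0.027, 0.005, 0.0, 0.0, 0.015]
[0, -0.007, -0.027, 0.005, 0.0, 0.0, 0.015]
[0, -0.008, -0.027, 0.005, 0.0, 0.0, 0.015]
[0, -0.008, -0.027, 0.005, 0.0, 0.0, 0.015]
[0, -0.009, -0.027, 0.005, 0.0, 0.0, 0.015]
[0, -0.009, -0.027, 0.005, 0.0, 0.0, 0.015]
[0, -0.009, -0.027, 0.005, 0.0, 0.0, 0.015]
[ 549.48739759 -193.00549706  245.05501941]
```

View pics/Lr.png

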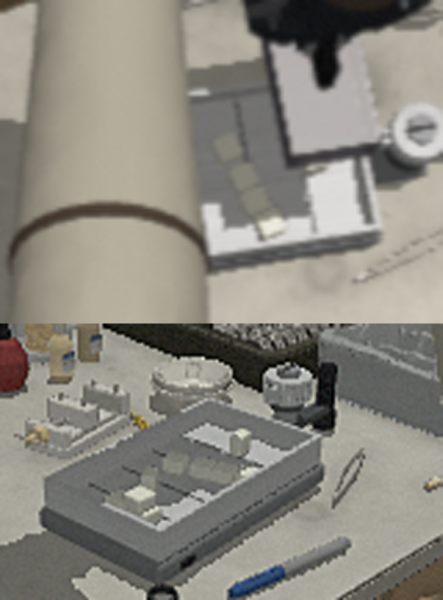

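View pics/r_scene.png

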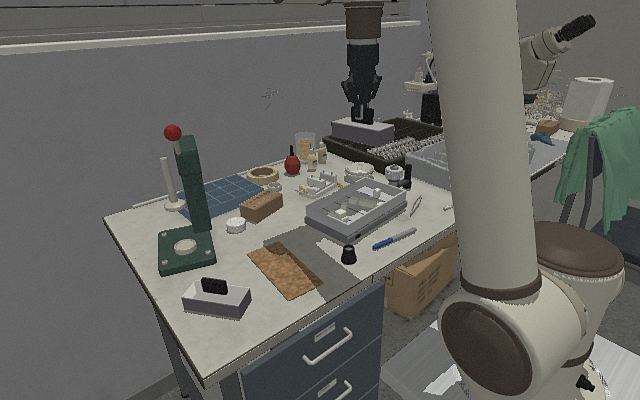

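Shaker roof (top view, 325,100 in the crop) is plain grey, so it is empty. I carry it back to the mat.

>>> {"method": "drive_tool", "body": {
  "moves": [
    [[0,-0.005,-0.028,0.004,0,0,0.015],[0,-0.005,-0.028,0.004,0,0,0.015],[0,-0.006,-0.028,0.004,0,0,0.015],[0,-0.006,-0.028,0.004,0,0,0.015],[0,-0.007,-0.028,0.004,0,0,0.015],[0,-0.007,-0.027,0.004,0,0,0.015],[0,-0.007,-0.027,0.004,0,0,0.015],[0,-0.008,-0.027,0.004,0,0,0.015],[0,-0.008,-0.027,0.004,0,0,0.015],[0,-0.009,-0.027,0.004,0,0,0.015],[0,-0.009,-0.027,0.004,0,0,0.015],[0,-0.009,-0.02,0.004,0,0,0.01],[0,0,0,0,0,0,0]]
  ]
}}

```text
clock: 22.05
position: [441.8, 134.3, 203.6]
ee_rot: [0.999, -0.043, 0.012, -0.015]
contact_force: [-0.1, -0.0, -2.7]
gripper_width: 12.8
```

```bash
python3 st.py 453 134 58 85.4; python3 look.py s
```

```text
t 22.05 pos [441.8 134.3 203.6] jawhead 85.1 z [ 0.026  0.029 -0.999] F [-0.1 -0.  -2.7] w 12.8 j6 0.85
tool shift m [0.0078 0.0038 0.1458]
wz -0.005
```

View pics/s_scene.png

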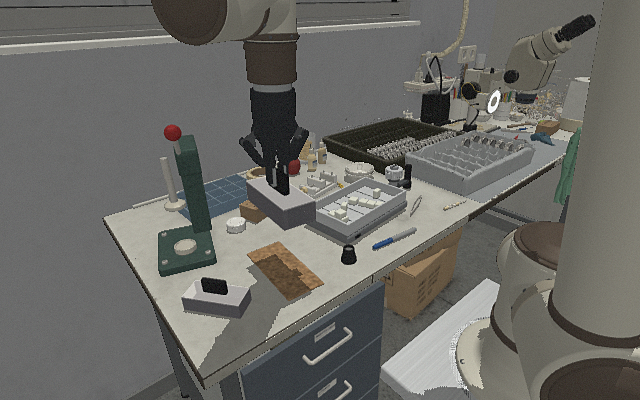

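View pics/Ls.png

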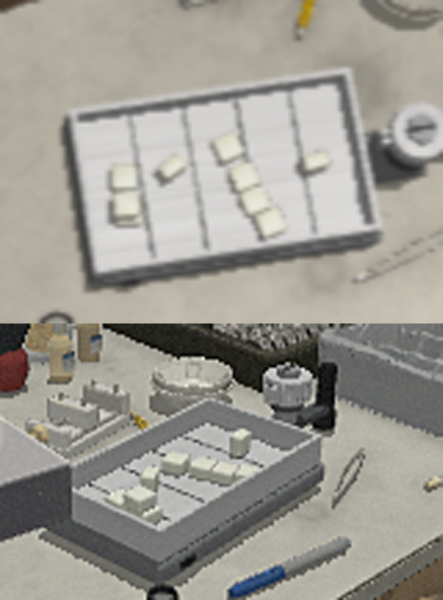

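>>> {"method": "drive_tool", "body": {
  "moves": [
    [[0,0.004,0.002,0.035,-0.024,0,0],[0,0.002,0,0.035,0,0,0],[0,0,0,0.03,0,0,0],[0,0,0,0.02,0,0,0],[0,0,0,0,0,0,0]]
  ]
}}

```text
clock: 22.65
position: [455.7, 128.3, 85.2]
ee_rot: [0.999, -0.047, 0.018, -0.006]
contact_force: [-0.7, -0.8, -2.7]
gripper_width: 13.0
```

```bash
python3 st.py 453 134 58 85.4
```

```text
t 22.65 pos [455.7 128.3  85.2] jawhead 84.7 z [ 0.037  0.011 -0.999] F [-0.7 -0.8 -2.7] w 13.0 j6 0.83
tool shift m [-0.0042 -0.005   0.0271]
wz -0.013
```

>>> {"method": "drive_tool", "body": {
  "moves": [
    [[0,-0.003,-0.004,0.012,0,-0.016,-0.01],[0,0,-0.002,0.008,0,0,0],[0,0,0,0.004,0,0,0],[0,0,0,0.002,0,0,0]]
  ]
}}

```text
clock: 23.05
position: [457.1, 135.4, 60.8]
ee_rot: [0.999, -0.042, 0.013, -0.009]
contact_force: [0.6, -0.3, -3.1]
gripper_width: 13.3
```

```bash
python3 st.py 453 134 58 85.4
```

```text
t 23.05 pos [457.1 135.4  60.8] jawhead 85.2 z [ 0.027  0.017 -0.999] F [ 0.6 -0.3 -3.1] w 13.3 j6 0.85
tool shift m [-0.004   0.0018  0.0027]
wz -0.004
```

>>> {"method": "drive_tool", "body": {
  "moves": [
    [[0,-0.003,0.001,0.003,0,0,0],[0,0,0,0.003,0,0,0],[0,0,0,0.002,0,0,0]]
  ]
}}

```text
clock: 23.35
position: [454.9, 135.7, 57.1]
ee_rot: [0.999, -0.04, 0.014, -0.009]
contact_force: [-4.9, -0.6, 15.1]
gripper_width: 12.8
```

```bash
python3 st.py 453 134 58 85.4
```

```text
t 23.35 pos [454.9 135.7  57.1] jawhead 85.4 z [ 0.029  0.016 -0.999] F [-4.9 -0.6 15.1] w 12.8 j6 0.85
tool shift m [-0.0017  0.0019 -0.001 ]
wz -0.0
```

>>> {"method": "drive_tool", "body": {
  "moves": [
    [[0.2,0,0,0,0,0,0],[0.3,0,0,0,0,0,0],[0.4,0,0,-0.002,0,0,0],[0.4,0,0,-0.02,0,0,0],[0.4,0,0,-0.03,0,0,0],[0.5,0,0,-0.04,0,0,0],[0.5,0,0,-0.03,0,0,0],[0.5,0,0,0,0,0,0]]
  ]
}}

```text
clock: 24.15
position: [452.3, 134.4, 185.9]
ee_rot: [0.999, -0.039, 0.017, -0.01]
contact_force: [-0.1, 0.3, -0.3]
gripper_width: 42.8
```

```bash
python3 st.py; python3 look.py t;  python3 -c "
from h import *
crop('scene','t',220,200,350,310,5,'c21');crop('top','t',310,150,420,230,7,'c22')"
```

```text
t 24.15 pos [452.3 134.4 185.9] jawhead 85.5 z [ 0.034  0.018 -0.999] F [-0.1  0.3 -0.3] w 42.8 j6 0.85
```

View pics/c21.png

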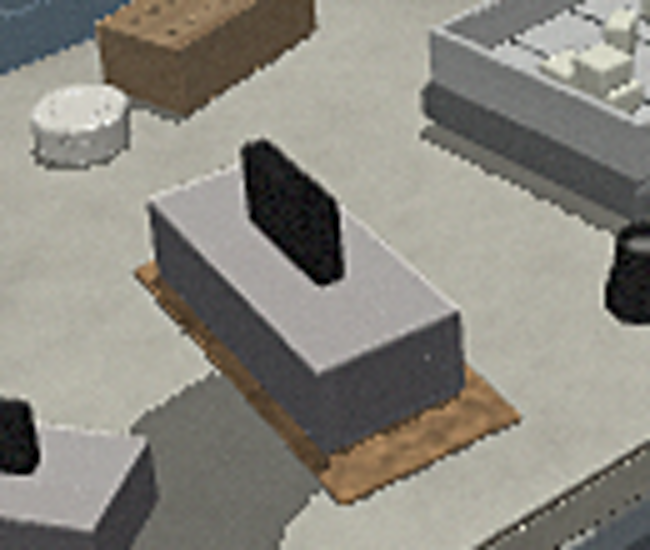

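View pics/c22.png

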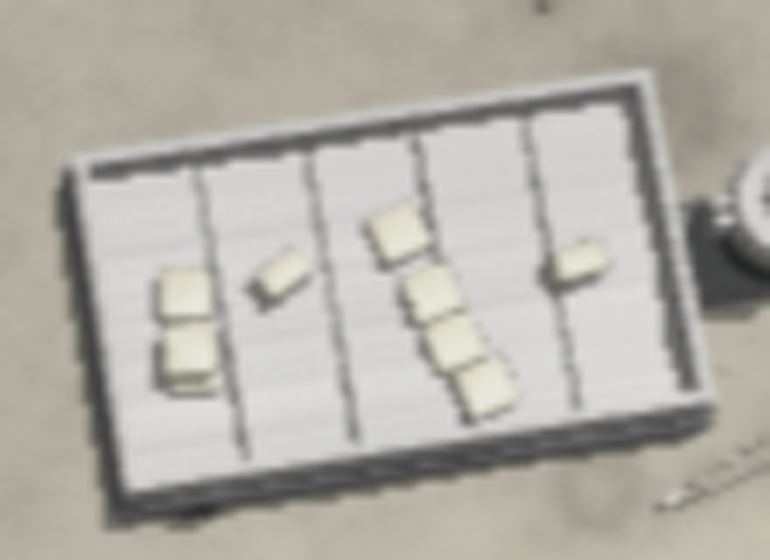

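```bash
cat > chips.py <<'E'
from mouth import *
def chips(tag,pos):
    P=None
    t=np.load(f'pics/{tag}_top.npz'); P=pts('top',t['d'])
    for (u,v,h) in pos:
        U,V=310+u/7-.43,150+v/7-.43
        w=ray('top',U,V,33+h); zz=P[int(round(V))-1:int(round(V))+2,int(round(U))-1:int(round(U))+2,2]
        print((u,v,h),'world',w.round(1),'pan',(S@(w-C)).round(1),'depth z',np.median(zz).round(1)-33)
E
python3 -c "
from chips import *
chips('t',[(185,293,14),(190,348,28),(193,385,14),(285,272,22),(400,233,14),(432,293,14),(454,341,14),(486,388,14),(582,260,22)])
from rib import *
t=np.load('pics/t_top.npz');P=pts('top',t['d']);m=(P[...,2]>34)&(P[...,2]<52);u=np.zeros_like(m);u[175:255,245:300]=1;m&=u
print('shaker',m.sum(),cv2.minAreaRect(P[m][:,:2].astype(np.float32)))
t=np.load('pics/t_scene.npz');P=pts('scene',t['d']);m=(P[...,2]>34)&(P[...,2]<56);u=np.zeros_like(m);u[225:295,248:318]=1;m&=u
print('shaker',m.sum(),cv2.minAreaRect(P[m][:,:2].astype(np.float32)))
m=(P[...,2]>72)&(P[...,2]<95)&u.astype(bool); print('rib',cv2.minAreaRect(P[m][:,:2].astype(np.float32)))
"
```

```text
(185, 293, 14) world [501.  -54.2  47. ] pan [ 7.5 81.4 14. ] depth z 15.299999999999997
(190, 348, 28) world [475.1 -54.4  61. ] pan [-18.3  83.5  28. ] depth z 27.200000000000003
(193, 385, 14) world [462.9 -55.3  47. ] pan [-30.6  83.7  14. ] depth z 14.299999999999997
(285, 272, 22) world [505.8 -94.8  55. ] pan [ 8.8 40.6 22. ] depth z 20.9
(400, 233, 14) world [ 521.4 -143.    47. ] pan [20.3 -8.8 14. ] depth z 16.4
(432, 293, 14) world [ 495.8 -154.2   47. ] pan [ -6.3 -17.7  14. ] depth z 15.299999999999997
(454, 341, 14) world [ 475.4 -161.6   47. ] pan [-27.2 -23.4  14. ] depth z 14.5
(486, 388, 14) world [ 455.4 -173.1   47. ] pan [-48.1 -33.1  14. ] depth z 15.899999999999999
(582, 260, 22) world [ 504.4 -214.8   55. ] pan [ -2.9 -78.9  22. ] depth z 23.0
shaker 615 ((475.14312744140625, 133.00572204589844), (66.59423065185547, 152.85995483398438), 85.06382751464844)
shaker 1222 ((456.7140197753906, 134.35989379882812), (67.47322845458984, 155.74685668945312), 85.03948211669922)
rib ((455.90399169921875, 135.41748046875), (13.994820594787598, 64.48292541503906), 84.598388671875)
```

```bash
python3 -c "
from mouth import *
for n,b in(('top',(180,212,328,345)),('scene',(200,225,320,350))):
    t=np.load(f'pics/t_{n}.npz');P=pts(n,t['d']);
    m=(P[...,2]>33+23)&(P[...,2]<33+33);u=np.zeros_like(m);u[b[0]:b[1],b[2]:b[3]]=1;m&=u; m&=np.hypot(P[...,0]-475,P[...,1]+54)<22
    print(n,m.sum(),P[m].mean(0),cv2.minAreaRect(P[m][:,:2].astype(np.float32)))
t=np.load('pics/t_top.npz')['im']; g=t[:,:,2].astype(int); 
crop('top','t',320,180,350,215,20,'c23')
"
```

```text
top 53 [474.1820924  -55.63696385  60.97354096] ((475.0484924316406, -55.4603385925293), (22.019601821899414, 21.38520050048828), 89.98588562011719)
scene 56 [471.01740974 -52.23031237  60.57553217] ((473.04595947265625, -52.39826202392578), (21.725242614746094, 20.91304588317871), 86.03718566894531)
```

View pics/c23.png

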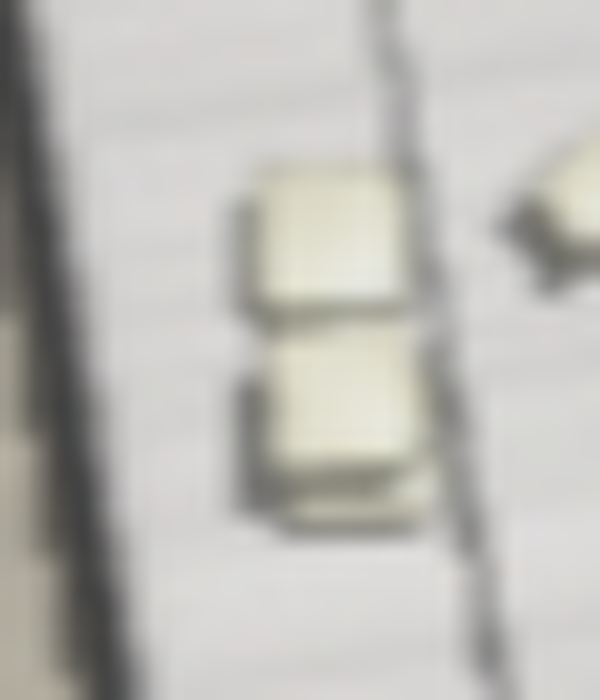

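```bash
python3 -c "
from plan import *
a,_,_=plan(11,[474.5,-54.5,130],[0,0,-1.527],0.45,q=3)
for x in a: print(x)"
```

```text
[0.45, 0.003, 0.017, 0.005, -0.004, 0.002, 0.139]
[0.45, 0.006, 0.016, 0.005, -0.004, 0.002, 0.139]
[0.45, 0.008, 0.015, 0.005, -0.004, 0.002, 0.139]
[0.45, 0.01, 0.014, 0.005, -0.004, 0.002, 0.139]
[0.45, 0.012, 0.013, 0.005, -0.004, 0.002, 0.139]
[0.45, 0.013, 0.011, 0.005, -0.004, 0.002, 0.139]
[0.45, 0.015, 0.009, 0.005, -0.004, 0.002, 0.139]
[0.45, 0.016, 0.007, 0.005, -0.004, 0.002, 0.139]
[0.45, 0.017, 0.004, 0.005, -0.004, 0.002, 0.139]
[0.45, 0.017, 0.002, 0.005, -0.004, 0.002, 0.139]
[0.45, 0.017, -0.0, 0.005, -0.004, 0.002, 0.139]
```

>>> {"method": "drive_tool", "body": {
  "moves": [
    [[0.45,0.003,0.017,0.005,-0.004,0.002,0.139],[0.45,0.006,0.016,0.005,-0.004,0.002,0.139],[0.45,0.008,0.015,0.005,-0.004,0.002,0.139],[0.45,0.01,0.014,0.005,-0.004,0.002,0.139],[0.45,0.012,0.013,0.005,-0.004,0.002,0.139],[0.45,0.013,0.011,0.005,-0.004,0.002,0.139],[0.45,0.015,0.009,0.005,-0.004,0.002,0.139],[0.45,0.016,0.007,0.005,-0.004,0.002,0.139],[0.45,0.017,0.004,0.005,-0.004,0.002,0.139],[0.45,0.017,0.002,0.005,-0.004,0.002,0.139],[0.45,0.017,0,0.005,0,0,0.12],[0.45,0,0,0,0,0,0]]
  ]
}}

```text
clock: 25.45
position: [455.6, -66.7, 107.8]
ee_rot: [-0.677, 0.736, -0.004, -0.022]
contact_force: [0.5, 0.1, 0.2]
gripper_width: 38.3
```

```bash
cat >> plan.py <<'E'
def level(tgt,head,n,hand):
    s=arm.read_state(); M=R.from_quat(s['ee_rot']).as_matrix(); z=M[:,2]; d=np.array([0,0,-1.])
    a=(head-np.degrees(np.arctan2(M[1,1],M[0,1])))%180; a=a-180 if a>90 else a
    w=np.cross(z,d)+np.array([0,0,np.radians(a)])
    rs,_,_=plan(n,tgt,w,hand,q=4)
    for x in rs: print(x)
E
python3 st.py; python3 -c "
from plan import *
level([474.5,-54.5,110],178,2,0.45)"
```

```text
t 25.45 pos [455.6 -66.7 107.8] jawhead 175.2 z [-0.026 -0.036 -0.999] F [0.5 0.1 0.2] w 38.3 j6 -0.34
[0.45, -0.0068, -0.0089, -0.0016, 0.012, -0.018, -0.024]
[0.45, -0.0066, -0.009, -0.0013, 0.012, -0.018, -0.024]
```

>>> {"method": "drive_tool", "body": {
  "moves": [
    [[0.45,-0.007,-0.009,0,0.012,-0.018,-0.024],[0.45,-0.007,-0.009,0,0.012,-0.018,-0.024],[0.45,0,0,0,0,0,0]]
  ]
}}

```text
clock: 25.75
position: [472.3, -53.9, 103.3]
ee_rot: [-0.696, 0.718, 0.002, -0.003]
contact_force: [-0.2, 0.5, -0.2]
gripper_width: 38.3
```

```bash
python3 st.py; python3 -c "
from plan import *
level([474.5,-54.5,80],178,2,0.45)"; python3 look.py u;  python3 -c "
from h import *
crop('scene','u',295,120,415,230,5.4,'c24')"
```

```text
t 25.75 pos [472.3 -53.9 103.3] jawhead 178.3 z [-0.008 -0.002 -1.   ] F [-0.2  0.5 -0.2] w 38.3 j6 -0.26
[0.45, 0.0003, -0.0012, 0.0117, 0.004, -0.001, 0.003]
[0.45, 0.0003, -0.0012, 0.0117, 0.004, -0.001, 0.003]
```

View pics/c24.png

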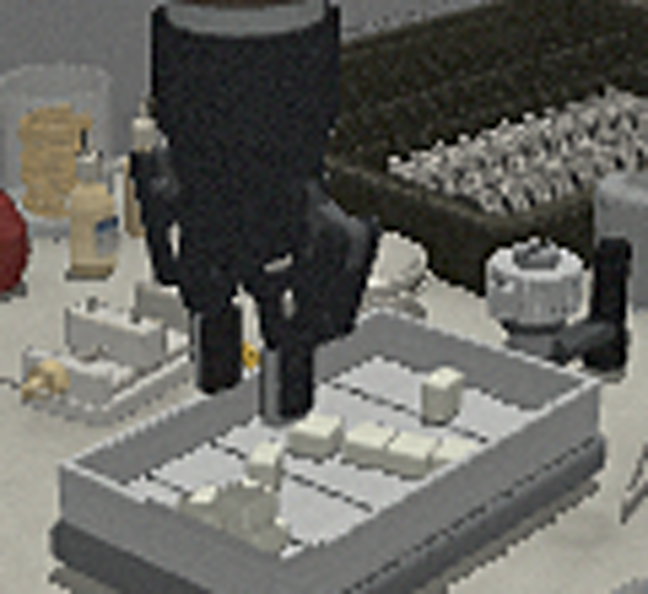

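>>> {"method": "drive_tool", "body": {
  "moves": [
    [[0.45,0,-0.002,0.025,0.004,0,0],[0.45,0,0,0.018,0.004,0,0],[0.45,0,0,0.004,0,0,0],[0.45,0,0,0,0,0,0]]
  ]
}}

```text
clock: 26.25
position: [471.9, -53.9, 55.3]
ee_rot: [-0.697, 0.717, -0.001, -0.002]
contact_force: [-0.2, -0.2, -0.4]
gripper_width: 38.3
```

```bash
python3 st.py 474.5 -54.5 52 178
```

```text
t 26.25 pos [471.9 -53.9  55.3] jawhead 178.4 z [-0.001 -0.004 -1.   ] F [-0.2 -0.2 -0.4] w 38.3 j6 -0.26
tool shift m [ 0.0005 -0.0026  0.0033]
wz 0.007
```

>>> {"method": "drive_tool", "body": {
  "moves": [
    [[0.45,0,-0.0025,0.002,0,0,0],[0.35,0,0,0.001,0,0,0],[0.28,0,0,0,0,0,0],[0.15,0,0,0,0,0,0],[0.1,0,0,0,0,0,0],[0.1,0,0,0,0,0,0]]
  ]
}}

```text
clock: 26.85
position: [476.4, -53.6, 55.1]
ee_rot: [-0.698, 0.717, -0.003, 0.0]
contact_force: [-0.2, 0.4, 0.9]
gripper_width: 20.3
```

```bash
python3 st.py 474.5 -54.5 52 178
```

```text
t 26.85 pos [476.4 -53.6  55.1] jawhead 178.5 z [ 0.004 -0.003 -1.   ] F [-0.2  0.4  0.9] w 20.3 j6 -0.26
tool shift m [0.001  0.0019 0.0031]
wz 0.008
```

>>> {"method": "drive_tool", "body": {
  "moves": [
    [[0.1,0,0,-0.01,0,0,0],[0.1,0,0,-0.02,0,0,0],[0.1,0,0,-0.02,0,0,0],[0.1,0,0,0,0,0,0]]
  ]
}}

```text
clock: 27.25
position: [476.0, -53.6, 108.0]
ee_rot: [-0.698, 0.716, -0.002, -0.0]
contact_force: [0.7, 0.0, -1.0]
gripper_width: 20.0
```

```bash
python3 st.py; python3 -c "
from plan import *
level([525,-184,105],178,5,0.1)"; python3 look.py v;  python3 -c "
from h import *
crop('scene','v',295,120,415,230,5.4,'c25')"
```

```text
t 27.25 pos [476.  -53.6 108. ] jawhead 178.5 z [ 0.003 -0.004 -1.   ] F [ 0.7  0.  -1. ] w 20.0 j6 -0.26
[0.1, 0.0258, -0.0105, 0.0007, -0.001, -0.001, 0.002]
[0.1, 0.0258, -0.0105, 0.0007, -0.001, -0.001, 0.002]
[0.1, 0.0258, -0.0106, 0.0007, -0.001, -0.001, 0.002]
[0.1, 0.0258, -0.0106, 0.0007, -0.001, -0.001, 0.002]
[0.1, 0.0257, -0.0107, 0.0006, -0.001, -0.001, 0.002]
```

View pics/c25.png

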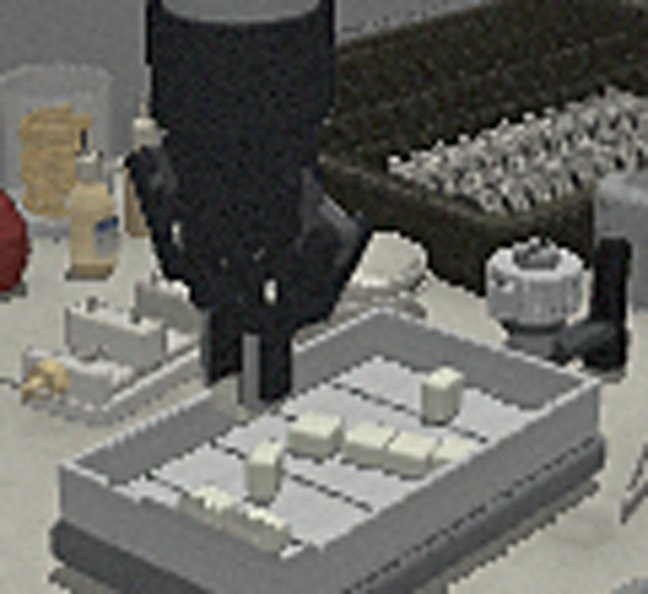

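>>> {"method": "drive_tool", "body": {
  "moves": [
    [[0.1,0.015,-0.006,0,0,0,0],[0.1,0.026,-0.01,0,0,0,0],[0.1,0.026,-0.011,0,0,0,0],[0.1,0.026,-0.011,0,0,0,0],[0.1,0.025,-0.01,0,0,0,0],[0.1,0.01,-0.004,0,0,0,0],[0.1,0,0,0,0,0,0]]
  ]
}}

```text
clock: 28.05
position: [519.5, -186.8, 99.0]
ee_rot: [-0.698, 0.716, 0.005, -0.006]
contact_force: [-0.4, 0.6, -0.0]
gripper_width: 19.6
```

```bash
python3 st.py 525 -184 41 178
```

```text
t 28.05 pos [ 519.5 -186.8   99. ] jawhead 178.5 z [-0.015 -0.002 -1.   ] F [-0.4  0.6 -0. ] w 19.6 j6 0.02
tool shift m [-0.0031 -0.0063  0.0579]
wz 0.009
```

>>> {"method": "drive_tool", "body": {
  "moves": [
    [[0.1,-0.002,-0.004,0.02,0.006,-0.006,0],[0.1,0,0,0.02,0,0,0],[0.1,0,0,0.01,0,0,0],[0.1,0,0,0.004,0,0,0],[0.1,0,0,0,0,0,0]]
  ]
}}

```text
clock: 28.55
position: [520.6, -181.6, 42.1]
ee_rot: [-0.698, 0.716, 0.006, -0.003]
contact_force: [0.1, 0.5, -0.8]
gripper_width: 20.1
```

```bash
python3 st.py 525 -184 41 178
```

```text
t 28.55 pos [ 520.6 -181.6   42.1] jawhead 178.6 z [-0.013  0.005 -1.   ] F [ 0.1  0.5 -0.8] w 20.1 j6 0.02
tool shift m [ 0.0023 -0.0045  0.001 ]
wz 0.01
```

>>> {"method": "drive_tool", "body": {
  "moves": [
    [[0.1,0,0,0.0015,0,0,0],[0.3,0,0,0,0,0,0],[0.4,0,0,0,0,0,0],[0.4,0,0,-0.015,0,0,0],[0.4,0,0,-0.03,0,0,0],[0.4,0,0,-0.04,0,0,0],[0.4,0,0,-0.04,0,0,0],[0.4,0,0,-0.02,0,0,0],[0.4,0,0,0,0,0,0]]
  ]
}}

```text
clock: 29.45
position: [523.4, -182.2, 195.3]
ee_rot: [-0.699, 0.715, 0.003, -0.001]
contact_force: [0.3, 0.2, -0.3]
gripper_width: 34.5
```

```bash
python3 st.py 300 200 240 90; python3 look.py w;  python3 -c "
from h import *
crop('scene','w',295,120,415,230,5.4,'c26')"
```

```text
t 29.45 pos [ 523.4 -182.2  195.3] jawhead 178.6 z [-0.006  0.003 -1.   ] F [ 0.3  0.2 -0.3] w 34.5 j6 0.02
tool shift m [-0.3769  0.2328 -0.042 ]
wz 1.547
```

View pics/c26.png

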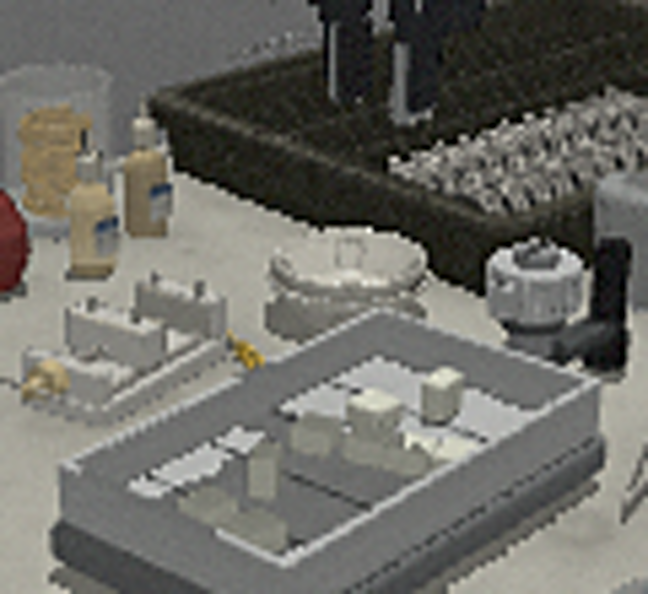

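>>> {"method": "drive_tool", "body": {
  "moves": [
    [[0.4,-0.036,0.014,-0.005,0,0,0],[0.4,-0.036,0.014,-0.005,0,0,0],[0.4,-0.036,0.014,-0.005,0,0,0],[0.4,-0.036,0.014,-0.005,0,0,0],[0.4,-0.036,0.014,-0.005,0,0,0],[0.4,-0.036,0.014,-0.005,0,0,0],[0.4,-0.036,0.014,-0.005,0,0,0],[0.4,-0.036,0.014,-0.005,0,0,0],[0.4,0,0,0,0,0,0]]
  ]
}}

```text
clock: 30.45
position: [406.6, 116.4, 220.3]
ee_rot: [-0.695, 0.718, 0.015, -0.016]
contact_force: [0.6, 0.0, -0.1]
gripper_width: 34.4
```

```bash
python3 st.py; python3 look.py y;  python3 -c "
from h import *
crop('scene','y',295,160,415,245,6.5,'c27');crop('top','y',310,150,420,230,7,'c28')"
```

```text
t 30.45 pos [406.6 116.4 220.3] jawhead 178.2 z [-0.043 -0.001 -0.999] F [ 0.6  0.  -0.1] w 34.4 j6 -0.67
```

View pics/c27.png

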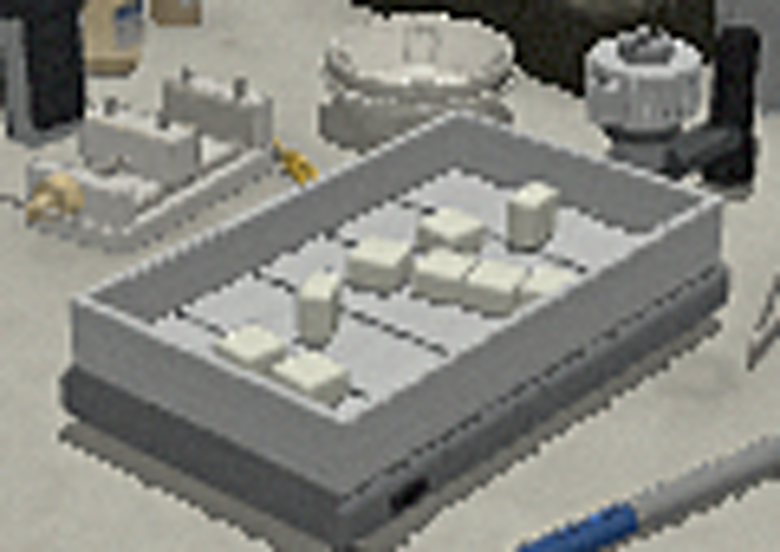

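View pics/c28.png

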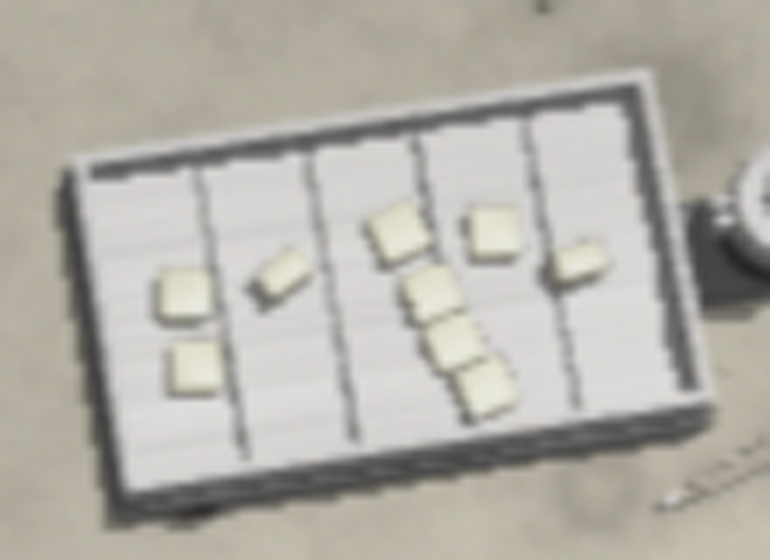

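View pics/y_top.png

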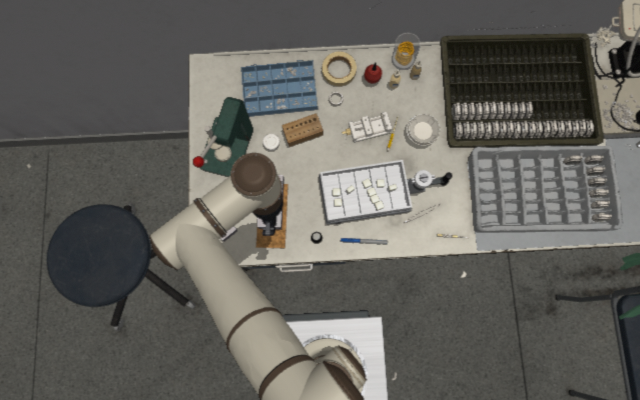

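>>> {"method": "drive_tool", "body": {
  "moves": [
    [[0.4,0.03,0,-0.03,0,0,0],[0.4,0.04,0,-0.02,0,0,0],[0.4,0.04,0,0,0,0,0],[0.4,0.04,0,0,0,0,0],[0.4,0.03,0,0,0,0,0],[0.4,0,0,0,0,0,0],[0.4,0,0,0,0,0,0]]
  ]
}}

```text
clock: 31.25
position: [399.2, -79.5, 265.4]
ee_rot: [-0.69, 0.723, 0.018, -0.025]
contact_force: [0.1, -0.5, 0.6]
gripper_width: 34.3
```

```bash
python3 st.py; python3 -c "
from h import *
grab('top','z');grab('scene','z')
t=np.load('pics/z_top.npz');P=pts('top',t['d']);m=(P[...,2]>34)&(P[...,2]<52);u=np.zeros_like(m);u[175:255,245:300]=1;m&=u
print('shaker',m.sum(),cv2.minAreaRect(P[m][:,:2].astype(np.float32)))
hsv=cv2.cvtColor(t['im'],cv2.COLOR_RGB2HSV); k=cv2.inRange(hsv,(8,90,80),(22,255,255))*u; v,uu=np.nonzero(k)
print('mat',cv2.minAreaRect(np.array([ray('top',a,b,4)[:2] for a,b in zip(uu,v)],np.float32)))
t=np.load('pics/z_scene.npz');P=pts('scene',t['d']);m=(P[...,2]>34)&(P[...,2]<56);u=np.zeros_like(m);u[225:295,248:318]=1;m&=u
print('shaker',m.sum(),cv2.minAreaRect(P[m][:,:2].astype(np.float32)))"
```

```text
t 31.25 pos [399.2 -79.5 265.4] jawhead 177.3 z [-0.06  -0.009 -0.998] F [ 0.1 -0.5  0.6] w 34.3 j6 -0.25
shaker 7 ((418.29571533203125, 169.68113708496094), (12.184736251831055, 2.591562271118164), 4.434750080108643)
mat ((388.8204650878906, 173.82081604003906), (14.305343627929688, 52.205970764160156), 88.48171997070312)
shaker 1109 ((484.75634765625, 133.61981201171875), (66.94791412353516, 155.144775390625), 85.05538177490234)
```

View pics/z_top.png

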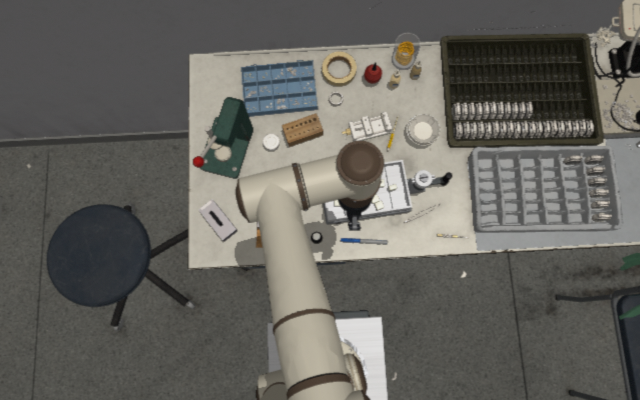

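View pics/z_scene.png

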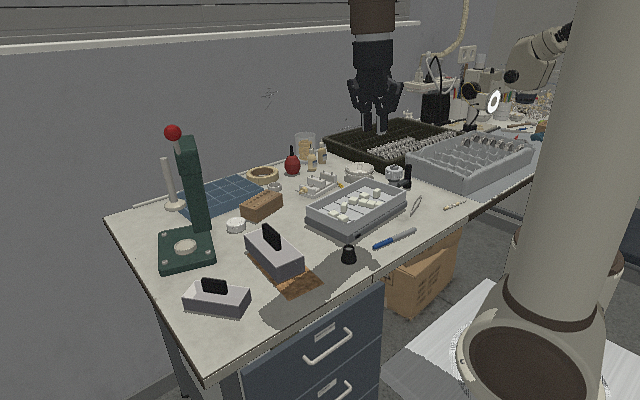

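```bash
python3 -c "
from plan import *
t=np.load('pics/z_scene.npz');P=pts('scene',t['d']);u=np.zeros(P.shape[:2],bool);u[215:270,240:305]=1
m=(P[...,2]>72)&(P[...,2]<95)&u; Q=P[m];print('rib',m.sum(),cv2.minAreaRect(Q[:,:2].astype(np.float32)),Q.mean(0))
a,_,_=plan(11,[484,134,190],[0,0,1.532],1,q=3)
for x in a: print(x)"
```

```text
rib 179 ((483.10687255859375, 134.75216674804688), (14.033188819885254, 61.99428176879883), 84.64857482910156) [478.5211674  136.79634442  81.82084413]
[1, -0.02, -0.007, 0.006, 0.002, 0.008, -0.139]
[1, -0.019, -0.01, 0.006, 0.002, 0.008, -0.139]
[1, -0.017, -0.012, 0.006, 0.002, 0.008, -0.139]
[1, -0.015, -0.015, 0.006, 0.002, 0.008, -0.139]
[1, -0.013, -0.017, 0.006, 0.002, 0.008, -0.139]
[1, -0.011, -0.018, 0.006, 0.002, 0.008, -0.139]
[1, -0.008, -0.02, 0.006, 0.002, 0.008, -0.139]
[1, -0.005, -0.02, 0.006, 0.002, 0.008, -0.139]
[1, -0.003, -0.021, 0.006, 0.002, 0.008, -0.139]
[1, 0.0, -0.021, 0.006, 0.002, 0.008, -0.139]
[1, 0.003, -0.021, 0.006, 0.002, 0.008, -0.139]
```

>>> {"method": "drive_tool", "body": {
  "moves": [
    [[1,-0.02,-0.007,0.006,0,0,-0.139],[1,-0.019,-0.01,0.006,0,0,-0.139],[1,-0.017,-0.012,0.006,0,0,-0.139],[1,-0.015,-0.015,0.006,0,0,-0.139],[1,-0.013,-0.017,0.006,0,0,-0.139],[1,-0.011,-0.018,0.006,0,0,-0.139],[1,-0.008,-0.02,0.006,0,0,-0.139],[1,-0.005,-0.02,0.006,0,0,-0.139],[1,-0.003,-0.021,0.004,0,0,-0.139],[1,0,-0.021,0.002,0,0,-0.139],[1,0.003,-0.021,0,0,0,-0.13],[1,0,0,0,0,0,0]]
  ]
}}

```text
clock: 32.55
position: [477.0, 158.3, 198.8]
ee_rot: [0.999, -0.007, -0.032, 0.006]
contact_force: [-0.9, -0.4, -0.4]
gripper_width: 85.2
```

```bash
python3 st.py; python3 -c "
from plan import *
level([483.5,134.5,150],85,3,1)
grab('scene','za')
t=np.load('pics/za_scene.npz');P=pts('scene',t['d']);m=(P[...,2]>34)&(P[...,2]<56);u=np.zeros_like(m);u[225:295,240:318]=1;m&=u
print('shaker',m.sum(),cv2.minAreaRect(P[m][:,:2].astype(np.float32)))"
```

```text
t 32.55 pos [477.  158.3 198.8] jawhead 89.3 z [-0.064 -0.012 -0.998] F [-0.9 -0.4 -0.4] w 85.2 j6 0.95
[1, 0.0033, 0.0077, 0.0162, 0.006, 0.021, 0.025]
[1, 0.0032, 0.0077, 0.0162, 0.006, 0.021, 0.025]
[1, 0.003, 0.0077, 0.0162, 0.006, 0.021, 0.025]
shaker 1135 ((487.3796081542969, 170.9622802734375), (141.83570861816406, 153.99658203125), 84.86564636230469)
```

>>> {"method": "drive_tool", "body": {
  "moves": [
    [[1,0.003,0.008,0.016,0.006,0.021,0.025],[1,0.003,0.008,0.016,0.006,0.021,0.025],[1,0.003,0.008,0.016,0.006,0.021,0.025],[1,0,0,0,0,0,0]]
  ]
}}

```text
clock: 33.0
position: [480.6, 132.1, 149.2]
ee_rot: [0.999, -0.049, 0.0, -0.001]
contact_force: [0.0, -0.6, -0.2]
gripper_width: 84.9
```

```bash
python3 st.py; python3 -c "
from plan import *
level([483.5,134.5,70],85,3,1)
grab('scene','zb')
crop('scene','zb',200,100,360,320,2.7,'c29')"
```

```text
t 33.0 pos [480.6 132.1 149.2] jawhead 84.4 z [ 0.     0.002 -1.   ] F [ 0.  -0.6 -0.2] w 84.9 j6 0.88
[1, 0.0009, -0.0008, 0.0264, -0.001, -0.0, -0.004]
[1, 0.0009, -0.0008, 0.0264, -0.001, -0.0, -0.004]
[1, 0.0009, -0.0009, 0.0264, -0.001, -0.0, -0.004]
```

View pics/c29.png

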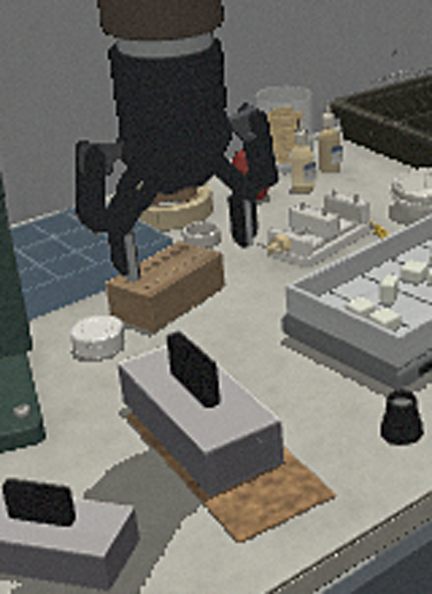

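>>> {"method": "drive_tool", "body": {
  "moves": [
    [[1,0.001,-0.001,0.03,0,0,0],[1,0.001,-0.001,0.03,0,0,0],[1,0,0,0.02,0,0,0],[1,0,0,0.008,0,0,0],[1,0,0,0,0,0,0]]
  ]
}}

```text
clock: 33.55
position: [489.9, 138.8, 66.8]
ee_rot: [0.999, -0.048, 0.007, -0.005]
contact_force: [0.0, 0.3, 0.1]
gripper_width: 85.5
```

```bash
python3 st.py 483.5 134.5 56 85
```

```text
t 33.55 pos [489.9 138.8  66.8] jawhead 84.5 z [ 0.015  0.009 -1.   ] F [0.  0.3 0.1] w 85.5 j6 0.88
tool shift m [-0.0061  0.005   0.0106]
wz -0.008
```

>>> {"method": "drive_tool", "body": {
  "moves": [
    [[1,-0.005,0.005,0.005,0,-0.01,0],[1,-0.001,0,0.004,0,0,-0.008],[0.7,0,0,0,0,0,0],[0.4,0,0,0,0,0,0],[0.2,0,0,0,0,0,0],[0.05,0,0,0,0,0,0],[0,0,0,0,0,0,0],[0,0,0,0,0,0,0]]
  ]
}}

```text
clock: 34.35
position: [486.0, 135.8, 62.1]
ee_rot: [0.999, -0.043, 0.006, -0.007]
contact_force: [0.3, -0.6, -0.6]
gripper_width: 12.6
```

```bash
python3 st.py 483.5 134.5 56 85
```

```text
t 34.35 pos [486.  135.8  62.1] jawhead 85.1 z [ 0.012  0.014 -1.   ] F [ 0.3 -0.6 -0.6] w 12.6 j6 0.9
tool shift m [-0.0025  0.0016  0.006 ]
wz 0.002
```

>>> {"method": "drive_tool", "body": {
  "moves": [
    [[0,0,0,-0.012,0,0,0],[0,-0.011,0,-0.002,0,0,0],[0,-0.012,0,0,0,0,0],[0,-0.01,0,0,0,0,0],[0,0,0,0,0,0,0]]
  ]
}}

```text
clock: 34.85
position: [446.4, 136.8, 72.7]
ee_rot: [0.999, -0.044, 0.002, -0.006]
contact_force: [0.2, 1.2, -3.0]
gripper_width: 12.6
```

```bash
python3 st.py 452.5 134.5 62 85
```

```text
t 34.85 pos [446.4 136.8  72.7] jawhead 85.0 z [ 0.004  0.011 -1.   ] F [ 0.2  1.2 -3. ] w 12.6 j6 0.85
tool shift m [0.0063 0.0019 0.0107]
wz -0.001
```

>>> {"method": "drive_tool", "body": {
  "moves": [
    [[0,0.005,0.001,0.004,0,0.008,0],[0,0,0,0.004,0,0,0],[0,0,0,0.003,0,0,0],[0,0,0,0.001,0,0,0]]
  ]
}}

```text
clock: 35.25
position: [451.7, 136.1, 61.8]
ee_rot: [0.999, -0.043, 0.006, -0.005]
contact_force: [-8.9, 0.9, 18.1]
gripper_width: 12.6
```

```bash
python3 st.py 452.5 134.5 62 85
```

```text
t 35.25 pos [451.7 136.1  61.8] jawhead 85.1 z [ 0.012  0.009 -1.   ] F [-8.9  0.9 18.1] w 12.6 j6 0.85
tool shift m [ 0.0009  0.0015 -0.0002]
wz 0.002
```

On the mat; release, lift and step aside.

>>> {"method": "drive_tool", "body": {
  "moves": [
    [[0,0,0,-0.001,0,0,0],[0.2,0,0,0,0,0,0],[0.3,0,0,0,0,0,0],[0.4,0,0,-0.002,0,0,0],[0.4,0,0,-0.02,0,0,0],[0.4,0,0,-0.03,0,0,0],[0.4,0,0,-0.04,0,0,0],[0.4,0,0,-0.03,0,0,0],[0.4,0.02,0.03,-0.03,0,0,0],[0.4,0.02,0.04,0,0,0,0],[0.4,0.02,0.04,0,0,0,0],[0.4,0.02,0.04,0,0,0,0],[0.4,0.02,0.04,0,0,0,0],[0.4,0,0,0,0,0,0],[0.4,0,0,0,0,0,0]]
  ]
}}

```text
clock: 36.75
position: [542.0, -70.1, 224.3]
ee_rot: [0.999, -0.041, 0.012, -0.005]
contact_force: [-0.6, 1.0, -0.2]
gripper_width: 34.4
```

```bash
python3 st.py
cat > shk.py <<'E'
from h import *
import sys
n=sys.argv[1]; grab('scene',n);grab('top',n)
t=np.load(f'pics/{n}_scene.npz');P=pts('scene',t['d']);u=np.zeros(P.shape[:2],bool);u[215:300,240:330]=1; u&=(P[...,0]>300)&(P[...,1]>50)&(P[...,1]<200)
for a,b in((34,56),(72,95)):
    m=(P[...,2]>a)&(P[...,2]<b)&u; print(m.sum(),cv2.minAreaRect(P[m][:,:2].astype(np.float32)),P[m].mean(0))
E
python3 shk.py zc
```

```text
t 36.75 pos [542.  -70.1 224.3] jawhead 85.3 z [ 0.025  0.009 -1.   ] F [-0.6  1.  -0.2] w 34.4 j6 1.33
1242 ((450.7447814941406, 134.76791381835938), (67.38223266601562, 153.75953674316406), 85.09777069091797) [434.44919156 144.371796    45.8820713 ]
199 ((449.23541259765625, 135.88937377929688), (14.310667991638184, 62.9160041809082), 84.60041046142578) [444.97893142 137.95422707  81.7476712 ]
```

View pics/zc_scene.png

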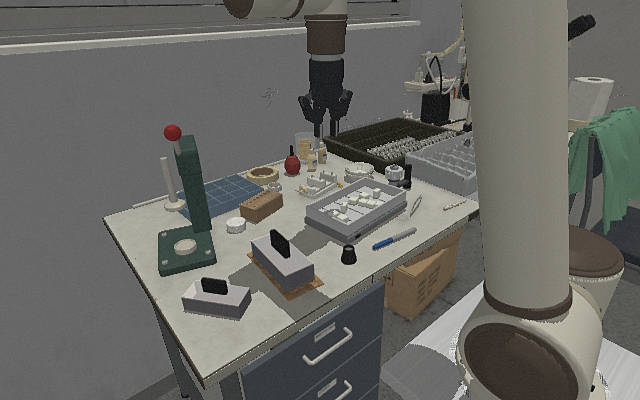

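View pics/zc_top.png

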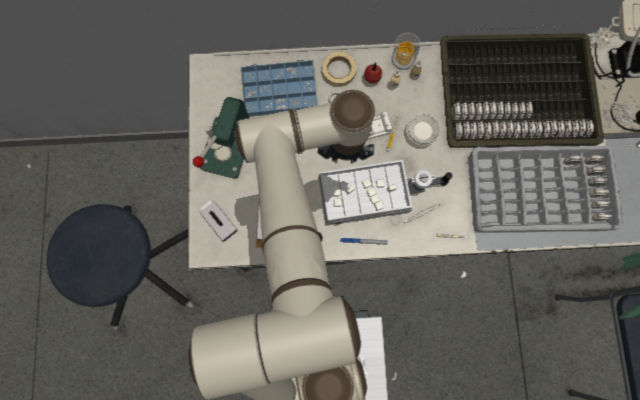

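```bash
python3 -c "
from bench import arm
print(arm.job_done())"
```

```text
the job is handed in; nothing more can be done
None
```

The stand is ready and the job is handed in at about 37 s; no verdict was reported.

**What I did:**
- I swung the brace out until it stalled at its end stop, at about 5 N.
- I gripped the collar ring and turned it to its hard stop; in the top view its lugs line up with the mark on the post.
- I poured all nine chips along the pan. One had landed on top of another, so I moved it by hand into the empty space in the fourth fifth.
- I stood the shaker back on the mat. It was later knocked about 30 mm aside, so I gripped it again and re-centred it.

**Last checks:**
- **Chips:** nine are visible, in one layer, split 2 / 1 / 3 / 2 / 1 across the fifths from the +y end. The third-fifth and fourth-fifth counts are uncertain because one chip sits almost on that line. Two chips stand on edge, with centres about 11 mm above the floor, under the 16 mm limit. The only chip in the last fifth is about 8 mm inside its line.
- **Shaker:** its centre is within about 2 mm of the mat's middle and its line within 1° of the mat's. No chips show through the roof.
- **Brace, collar, loupe and marker:** all look unmoved in the final pictures, and the arm is clear of everything.

**Disagreements:**
- My pan frame was about 2 mm off the marked lines along y, and I allowed for that in the last-fifth figure.
- One top-view depth reading of the shaker was 18 mm off because the arm hid part of it, so I used the scene camera instead.

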